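# Index the mould table to its stop, open the mould and unload the pressed case half

## Robot

A 6-joint arm with a two-finger parallel gripper is mounted at the origin on the work surface. World frame = base frame: x ahead of the robot, y to its left, z up, the work surface at z = 0. Lengths are in m, angles in rad, forces in N, time in s.
With the tool pointing down it reaches from about 0.3 to 0.95 m from the base axis. Payload 3.1 kg.
Tool frame: the origin (TCP) lies midway between the tips of the shut fingers; the grasp point (between the pads) lies 19 mm behind it; z points along the fingers, y is the direction in which the jaws open and shut (so a half turn about z gives the same grasp; the last joint's range is limited). The gripper opens to 85 mm and grips with 20 to 120 N. Pads are 22 mm wide; open, the fingers measure 114 mm over their backs; the gripper's body (76 mm by 85 mm) begins 54 mm behind the grasp point. The pads swing forward as they close: fully open they stand 13 mm farther back than shut.
Start: joints at [-1.188, 0.308, 1.634, -0, 1.2, -0.07], TCP at [0.273, -0.562, 0.231] pointing down, gripper open.
Joint ranges: [-3.06, 3.06], [-0.79, 1.96], [0.05, 2.63], [-1.19, 4.34], [0.05, 2.64], [-2.94, 2.94]. Speed limits (rad/s): [2.79, 2.79, 3.14, 3.14, 3.14, 3.14].

## Interface

Orientations are given as a rotation vector (axis times angle).
In Python, from cell import env gives the robot as it stands. The module is installed in compiled form; this text tells all that it offers.
- The arm moves only by the tool play_rows, never from a script. Its arguments are lists of equal length, an entry for each row: "dp": the shift along the tool's x, y, z in cm, a list of three; "angular": the turn, a rotation vector about the tool's x, y, z in degrees, a list of three. A call has 1 to 20 rows; each row shifts and turns the commanded pose from where the row before left it, along the tool's axes as they then stand; what a row does not reach is not made up. A row lasts 1/8 s, in which the tool goes at most 62.5 mm and 10.7 degrees, less where a joint would pass 70% of its speed; a pose out of reach is approached as far as the arm can. A call is refused whole if a number of a shift passes 6.25 or a number of a turn 10.7, either way. A call with a gripper value outside its range is refused whole. "gripper" is the opening in per cent of the stroke, from 0 (shut) to 100 (fully open), set as the call begins (left out, the last holds). The fingers move at their own pace and stop on an object; "grip_force" is the grip in N (left out, the last holds). Time passes only in rows, so rows that do not move let the fingers close. It gives the time, the measured TCP pose, the force and the opening at its end, in the units of the state.
- env.get_obs(): the state, without advancing time (a new reading comes with each control period).
- env.snapshot(name): name is "scene" or "side" or "wrist"; returns the picture (480x640x3 uint8, red, green, blue); there is no depth.
- env.calibration(name): a dict with "fx", "fy", "cx", "cy" (pixels), "cam_to_world" (4x4, takes a point from camera to world coordinates); the wrist camera has in their place "tool_from_camera" (4x4, takes a point from camera to tool coordinates, whose origin is the TCP and whose axes are the flange's). Camera axes: x right, y down, z forward; pixel columns grow to the right and rows downward; lengths in m; the calibration is good to about 2 mm. A picture is of the moment at which its call begins: read the wrist's pose just before it. calibration takes no time and is no camera call.
- env.job_done(): hands the job in, once; it reports no verdict.
The state is a dict: "time": time; "joint_positions": joint angles; "qvel": joint speeds; "effort": joint torques, N m; "ee_pos": TCP position; "orientation": TCP orientation; "contact_force": force on the tool from outside, world axes, zero at the start; "moment": the same for the moment, N m; "gripper_width": finger opening in m.
Only numpy, scipy, OpenCV 4.12 (cv2) and the standard library are available. Lean on these libraries where they do the work, as an engineer would, in place of code of your own. Each camera call takes 0.05 s, during which the arm holds its last target.

## Task

The rectangular mould on the indexing table is ready to be unloaded: turn the table until that mould stands at the front pointer and the table drops into its stop, swing the mould's lid over past upright so that it stays open by itself, then lift out the pressed case half and set it down, not dropped, flat and flange down in the shallow steel tray beside the finished one. Leave the table in its stop and the lid open, and do not disturb the other things on the bench.

Things in the scene. Friction and masses are not known exactly. Their poses are not given: they have to be found in the camera images.
- table_axis (a point): Centre of the top face of the indexing table's round aluminium dial (300 mm across, top 70 mm above the bench), on its vertical turning axis; axes fixed to the grey base. -x points to the steel station pointer on the robot's side (the front), z up. On the dial, opposite each other: a rectangular mould (to unload) and a round one with a ball handle (stays shut); between them two upright posts.
- dial (a joint): Turn of the dial since the start, rad, + anticlockwise from above, 0 at the start; free all round. At the start the rectangular mould stands 0.8 to 1.4 rad anticlockwise of the pointer (on its right, seen from the robot). Between stops the dial turns on light friction (0.12 N m) and stays where it is left; turned fast it coasts over a stop.
- pointer (a point): Top of the fixed steel station pointer at the front of the base, 61 mm above the bench, 172 mm from the turning axis. With the mould at it, and every quarter turn on, a spring roller at the back of the base drops between two pins on the dial's rim (the stop): from 0.11 to 0.05 rad short it resists turning (up to 1 N m, 9 N at a post), nearer it pulls the dial in and holds it centred.
- post (a point): Turning post on the dial: black upright cylinder grip 26 mm in diameter, 30 mm tall (103 to 133 mm above the bench) on a 16 mm shaft. Point: middle of the grip, 118 mm above the bench, 120 mm from the turning axis; with the mould at the pointer it is on the +y side of table_axis. Fixed to the dial, but slips round in a light grip. A second one stands opposite.
- mould_face (a point): Rectangular mould: aluminium clamshell, 115 mm radially (its x), 104 mm wide, lower half fixed on the dial. Point: middle of the lower half's top (parting) face, 96 mm above the bench, 87.5 mm from the turning axis; axes turn with the dial, -x outward, z up. The case half's flange lies in a 4 mm deep recess here, 1.5 mm play all round; 10 mm high guide pins at the corners.
- lid_hinge (a point): Middle of the lid's hinge line, 96.5 mm above the bench, 30 mm from the turning axis, 57.5 mm inward of mould_face; axes turn with the dial, -x outward, the hinge line is y.
- lid (a joint): Opening of the mould's upper half (lid, 115 x 104 x 32 mm, 0.5 to 0.7 kg), rad: 0 shut, 1.57 upright, stop at 1.95. It swings up and inward over the dial's middle on a nearly free hinge: let go below about 1.2 it falls shut, beyond about 1.4 it falls open against its stop and stays there.
- lid_bar (a point): Middle of the lid's loop handle: steel bar 12 mm in diameter, parallel to the hinge, 80 mm between its two arms, 37 mm clear of the lid's front edge. Shut, it is 158 mm outward of and 16 mm above the hinge (112 mm above the bench), free for a finger down on either side; wide open it is 236 mm above the bench. Turns with the lid; slips round in a light grip.
- case_mid (a point): Pressed case half to unload: brown hard fibre, 0.06 to 0.13 kg; flange 94 x 66 x 4 mm at the bottom, on it a box-shaped body 78 x 50 x 22 mm. Point: its centre, 13 mm above its underside (9 mm above the parting face while in the mould); x along the 94 mm side (radial in the mould), z up. In the mould the body stands clear of the parting face, under the shut lid.
- tray: Shallow steel tray, 260 mm (its x) by 160 mm (its y), 30 mm high, walls and floor 4 mm, open on top; origin at the centre of its underside. Stands left or right of the indexing table, fixed. A finished case half lies in its +x end; its -x end (nearer the robot) is free.
- finished_mid (a point): Centre (13 mm above its underside) of the finished case half, the same shape, that already lies in the tray's +x end, its long side roughly along the tray's x; leave it.
- wax_jar: Bystander: amber glass jar, 68 mm across, 70 mm high; origin at its underside.
- scraper: Bystander: brass scraper, 210 mm long, lying on the bench.

How it is judged:
By the outcome, as a careful person would: the job done as asked, in the order asked, and still so for the second after the job is handed in, with the robot touching nothing.
It also fails if it takes over 67 s, if anything falls off the work surface, if the arm or the gripper's body presses on something with over 40 N, if the wrist force passes 120 N, or if a joint passes its speed limit or range.

## Working session

There is one attempt and no reset: what is moved stays moved. The work goes in short steps, Python scripts to look and compute and a tool call to move; the robot and the scene stay as the last step left them, time stands still between calls to the robot, and variables do not carry over. Pictures are saved under pics/ and viewed, and the job is handed in when it is done.

Besides the shell and the picture viewer there is one more tool, called after ">>>" by a JSON object that holds its "name" and its "arguments". play_rows: Moves the arm, as the interface text tells. Its arguments: {"type":"object","properties":{"dp":{"type":"array"},"angular":{"type":"array"},"gripper":{"type":"number"},"grip_force":{"type":"number"}},"required":["dp","angular"]}

```bash
mkdir -p pics; ls; cat > h.py <<'E'
import numpy as np, cv2
from cell import env
from scipy.spatial.transform import Rotation as R
def snap(n,f):
    im=env.snapshot(n); cv2.imwrite('pics/'+f+'.png',im[:,:,::-1]); return im
def ray(n,u,v,pose=None):
    c=env.calibration(n)
    d=np.array([(u-c['cx'])/c['fx'],(v-c['cy'])/c['fy'],1.])
    if 'cam_to_world' in c: T=np.array(c['cam_to_world'])
    else:
        o=pose or env.get_obs(); W=np.eye(4);W[:3,:3]=R.from_rotvec(o['orientation']).as_matrix();W[:3,3]=o['ee_pos']
        T=W@np.array(c['tool_from_camera'])
    return T[:3,3],T[:3,:3]@d
def onz(n,u,v,z,pose=None):
    o,d=ray(n,u,v,pose); return o+d*(z-o[2])/d[2]
def proj(n,p,pose=None):
    c=env.calibration(n)
    if 'cam_to_world' in c: T=np.array(c['cam_to_world'])
    else:
        o=pose or env.get_obs(); W=np.eye(4);W[:3,:3]=R.from_rotvec(o['orientation']).as_matrix();W[:3,3]=o['ee_pos']
        T=W@np.array(c['tool_from_camera'])
    q=np.linalg.inv(T)@np.append(p,1); return q[0]/q[2]*c['fx']+c['cx'],q[1]/q[2]*c['fy']+c['cy']
E
python3 - <<'E'
from h import *
np.set_printoptions(precision=4,suppress=True)
o=env.get_obs();print(o)
for n in('scene','side','wrist'):
    snap(n,n+'0'); print(n,env.calibration(n))
E
```

```text
pics
{'time': 0.0, 'joint_positions': array([-1.1877,  0.309 ,  1.6352,  0.    ,  1.1997, -0.0697]), 'qvel': array([-0.0006, -0.0008, -0.0009, -0.0014,  0.0012,  0.0007]), 'effort': array([  0.0016, -41.5246, -27.6662,   0.    ,   0.0102,   0.    ]), 'ee_pos': array([ 0.2731, -0.5613,  0.23  ]), 'orientation': array([-3.0592, -0.7047,  0.0005]), 'contact_force': array([1.209 , 0.7023, 0.7356]), 'moment': array([ 0.028 , -0.0678,  0.0044]), 'gripper_width': 0.08538560952447621}
scene {'fx': 610.8628331418445, 'fy': 610.8628331418445, 'cx': 324.9751713063476, 'cy': 244.61641123832692, 'cam_to_world': array([[ 0.2657,  0.8099, -0.5229,  1.0905],
       [ 0.964 , -0.2153,  0.1563, -0.1679],
       [ 0.0141, -0.5456, -0.8379,  1.0144],
       [ 0.    ,  0.    ,  0.    ,  1.    ]])}
side {'fx': 526.2138645872016, 'fy': 526.2138645872016, 'cx': 320.00557273729476, 'cy': 244.10094278102136, 'cam_to_world': array([[-0.9888, -0.1161,  0.0938,  0.4228],
       [-0.1478,  0.6762, -0.7218,  0.6522],
       [ 0.0204, -0.7276, -0.6858,  0.7382],
       [ 0.    ,  0.    ,  0.    ,  1.    ]])}
wrist {'fx': 412.7274649832769, 'fy': 412.7274649832769, 'cx': 318.79055117477003, 'cy': 241.91759431450504, 'tool_from_camera': array([[ 0.0005, -0.9447, -0.3281,  0.0845],
       [ 1.    ,  0.0002,  0.001 , -0.0026],
       [-0.0009, -0.3281,  0.9447, -0.1424],
       [ 0.    ,  0.    ,  0.    ,  1.    ]])}
```

View pics/scene0.png

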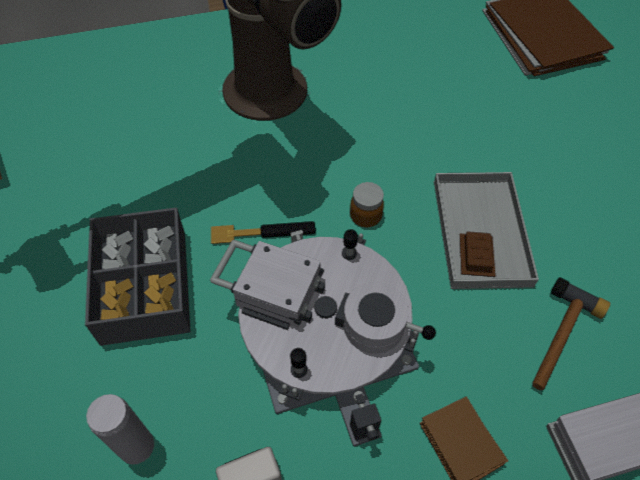

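View pics/side0.png

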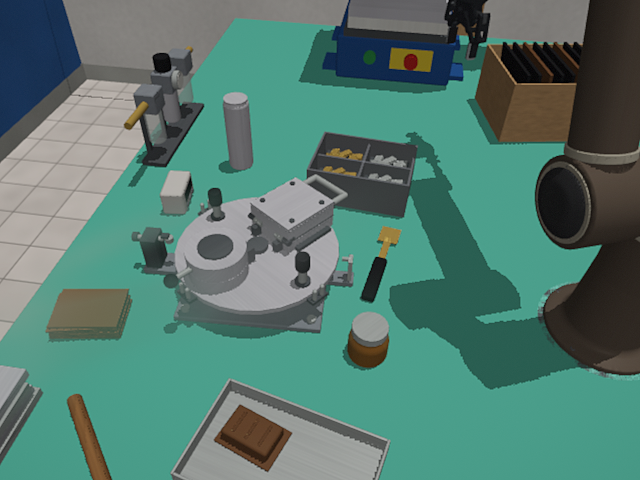

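View pics/wrist0.png

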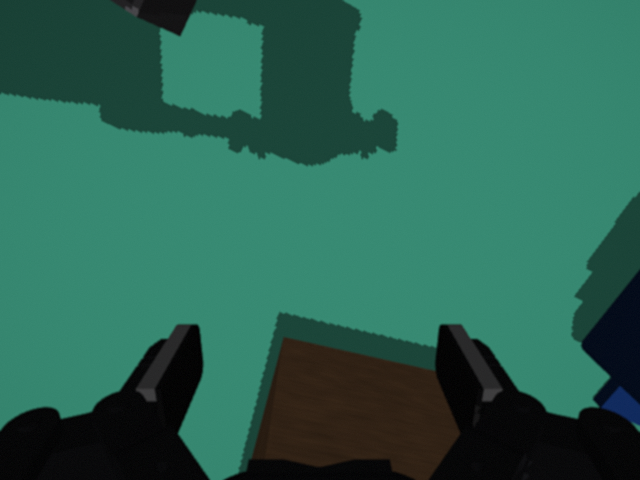

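The scene view shows the dial at about (325,307), the mould at (278,280) with its handle at the left, posts at (350,240) and (298,357), the tray on the right and the finished half at (478,253).

```bash
python3 - <<'E'
import cv2
im=cv2.imread('pics/scene0.png');cv2.imwrite('pics/s0z.png',cv2.resize(im[215:415,205:445],None,fx=3.3,fy=3,interpolation=cv2.INTER_CUBIC)[:600,:800])
im=cv2.imread('pics/side0.png');cv2.imwrite('pics/d0z.png',cv2.resize(im[170:340,160:400],None,fx=3.3,fy=3.3,interpolation=cv2.INTER_CUBIC)[:600,:800])
im=cv2.imread('pics/scene0.png');cv2.imwrite('pics/s0t.png',cv2.resize(im[160:300,420:550],None,fx=4,fy=4,interpolation=cv2.INTER_CUBIC)[:600,:800])
E
```

```text
(no output)
```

View pics/s0z.png

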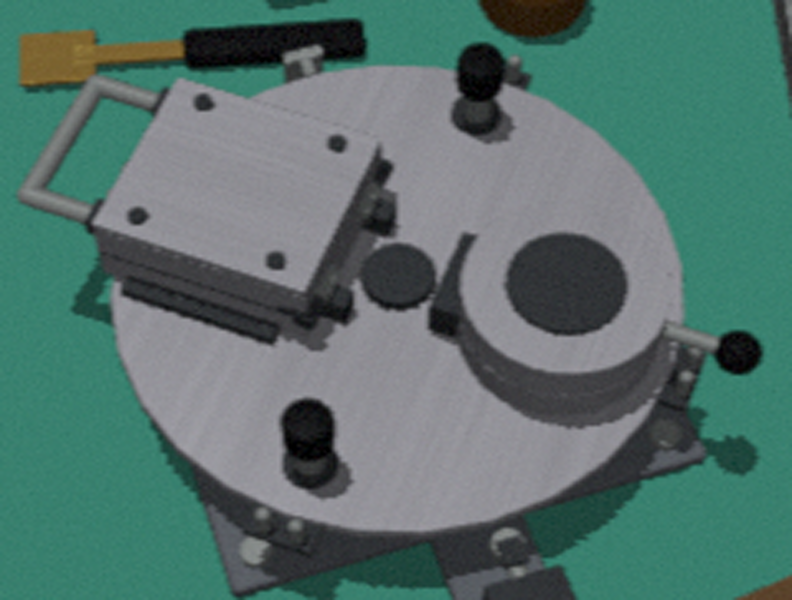

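View pics/d0z.png

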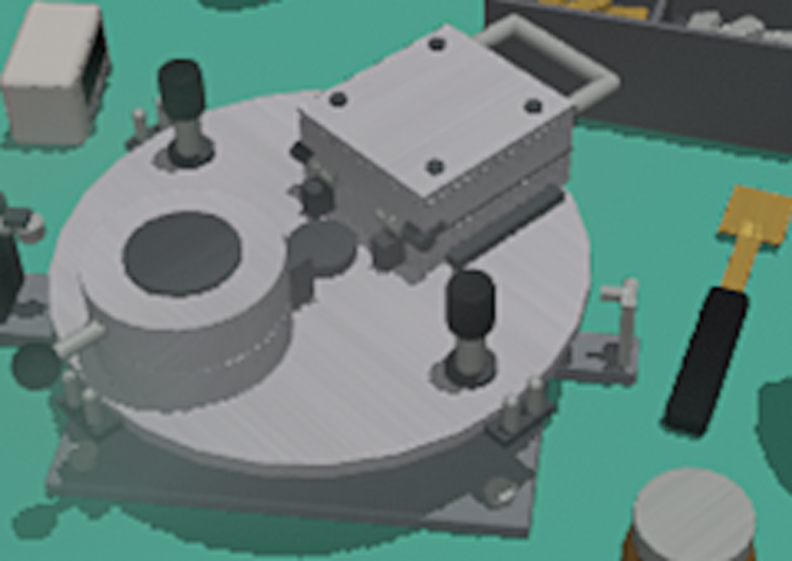

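View pics/s0t.png

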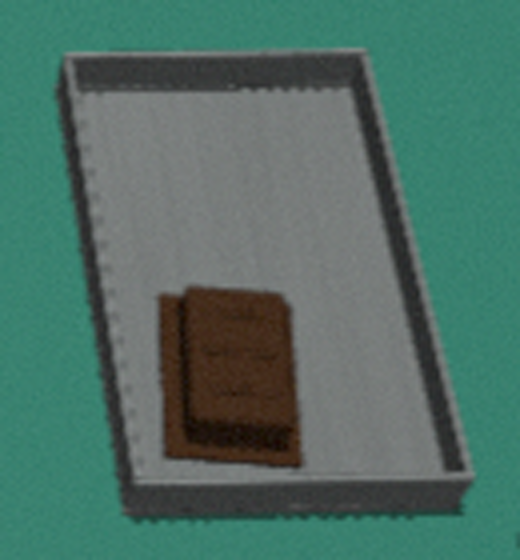

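```bash
python3 - <<'E'
from h import *
np.set_printoptions(precision=4,suppress=True)
s=lambda u,v,z:onz('scene',205+u/3.3,215+v/3,z)
d=lambda u,v,z:onz('side',160+u/3.3,170+v/3.3,z)
A=s(482,60,.133);B=s(307,416,.133);print('post',A,B,'ax',(A+B)/2,np.linalg.norm(A-B))
A2=d(471,288,.133);B2=d(181,78,.133);print('postside',A2,B2,(A2+B2)/2,np.linalg.norm(A2-B2))
P=s(305,58,.061);P2=d(622,292,.061);print('ptr',P,P2)
for a in[(178,82),(380,147),(313,293),(95,225)]:print('lid',s(*a,.128))
for a in[(95,82),(25,192)]:print('bar',s(*a,.112))
t=lambda u,v,z:onz('scene',420+u/4,160+v/4,z)
for a in[(65,55),(365,52),(470,478),(125,487)]:print('tray',t(*a,.03))
for a in[(187,288),(290,296),(298,430),(187,425)]:print('fin',t(*a,.03))
for a in[(160,295),(300,465),(165,457)]:print('finfl',t(*a,.008))
print('jar',onz('scene',368,195,.07),onz('side',370,329,.07))
C=(A+B+A2+B2)/4;p=(P+P2)/2
print(C,p,np.linalg.norm((C-p)[:2]),np.arctan2(*(p-C)[1::-1]),np.arctan2(*(A-B)[1::-1]),np.arctan2(*(A2-B2)[1::-1]))
E
```

```text
post [0.5329 0.0457 0.133 ] [ 0.7232 -0.0969  0.133 ] ax [ 0.6281 -0.0256  0.133 ] 0.23784406947544384
postside [0.5287 0.0509 0.133 ] [ 0.718  -0.0868  0.133 ] [ 0.6234 -0.0179  0.133 ] 0.23412816421442356
ptr [ 0.46  -0.034  0.061] [ 0.4584 -0.0315  0.061 ]
lid [ 0.5034 -0.1119  0.128 ]
lid [ 0.5731 -0.0209  0.128 ]
lid [ 0.6533 -0.0765  0.128 ]
lid [ 0.5848 -0.1715  0.128 ]
bar [ 0.4815 -0.1536  0.112 ]
bar [ 0.5455 -0.2022  0.112 ]
tray [0.3657 0.2871 0.03  ]
tray [0.4039 0.4402 0.03  ]
tray [0.6529 0.3782 0.03  ]
tray [0.6157 0.2204 0.03  ]
fin [0.5191 0.2918 0.03  ]
fin [0.5365 0.3388 0.03  ]
fin [0.608  0.3111 0.03  ]
fin [0.5919 0.2614 0.03  ]
finfl [0.5068 0.2873 0.008 ]
finfl [0.6155 0.3147 0.008 ]
finfl [0.5947 0.2538 0.008 ]
jar [0.4114 0.1201 0.07  ] [0.407  0.1295 0.07  ]
[ 0.6257 -0.0218  0.133 ] [ 0.4592 -0.0328  0.061 ] 0.16687795920682802 -3.0755274723700614 2.4983616206877723 2.5126734980062952
```

```bash
cat >> h.py <<'E'
def yaw(o=None):
    o=o or env.get_obs(); x=R.from_rotvec(o['orientation']).as_matrix()[:,0]; return np.arctan2(x[1],x[0])
def plan(target,ty=None,N=10,start=None,dirn=None):
    o=env.get_obs(); p=np.array(o['ee_pos']) if start is None else np.array(start[:3]); M0=R.from_rotvec(o['orientation'])
    y0=yaw(o); ty=y0 if ty is None else ty
    dy=(ty-y0+np.pi)%(2*np.pi)-np.pi
    a=-dy/N; S=np.zeros((3,3)); M=M0
    for k in range(N):
        S+=M.as_matrix(); M=M*R.from_rotvec([0,0,a])
    dp=np.linalg.solve(S,np.array(target)-p)*100
    print('pos',np.round(p,4),'yaw',round(y0,3),'N',N,'dp cm',np.round(dp,3),'rot deg',round(np.degrees(a),2))
E
python3 - <<'E'
from h import *
plan([.53,.05,.30],2.5,16)
plan([.40,.02,.33],2.5,16)
E
```

```text
pos [ 0.2732 -0.5615  0.2303] yaw 0.453 N 16 dp cm [ 4.824  1.176 -0.43 ] rot deg -7.33
pos [ 0.2732 -0.5615  0.2303] yaw 0.453 N 16 dp cm [ 4.449  0.25  -0.617] rot deg -7.33
```

>>> {"name": "play_rows", "arguments": {"dp": [[4.8, 1.2, -0.4], [4.8, 1.2, -0.4], [4.8, 1.2, -0.4], [4.8, 1.2, -0.4], [4.8, 1.2, -0.4], [4.8, 1.2, -0.4], [4.8, 1.2, -0.4], [4.8, 1.2, -0.4], [4.8, 1.2, -0.4], [4.8, 1.2, -0.4], [4.8, 1.2, -0.4], [4.8, 1.2, -0.4], [4.8, 1.2, -0.4], [4.8, 1.2, -0.4], [4.8, 1.2, -0.4], [4.8, 1.2, -0.4], [0, 0, 0], [0, 0, 0]], "angular": [[0, 0, -7.3], [0, 0, -7.3], [0, 0, -7.3], [0, 0, -7.3], [0, 0, -7.3], [0, 0, -7.3], [0, 0, -7.3], [0, 0, -7.3], [0, 0, -7.3], [0, 0, -7.3], [0, 0, -7.3], [0, 0, -7.3], [0, 0, -7.3], [0, 0, -7.3], [0, 0, -7.3], [0, 0, -7.3], [0, 0, 0], [0, 0, 0]], "gripper": 60, "grip_force": 30}}

```text
time: 2.4
ee_pos: [0.5358, 0.0455, 0.2952]
orientation: [1.004, 2.976, -0.001]
contact_force: [0.8, -0.4, 0.5]
gripper_width: 0.0513
```

```bash
python3 - <<'E'
from h import *
o=env.get_obs();print(o['time'],o['ee_pos'],yaw(o),o['joint_positions'])
snap('wrist','w1')
E
```

```text
2.4 [0.53584248 0.04550573 0.29521073] 2.491221726937531 [ 4.16423440e-03  8.42487660e-02  1.76938162e+00 -7.41925019e-04
  1.28759285e+00 -9.16053855e-01]
```

View pics/w1.png

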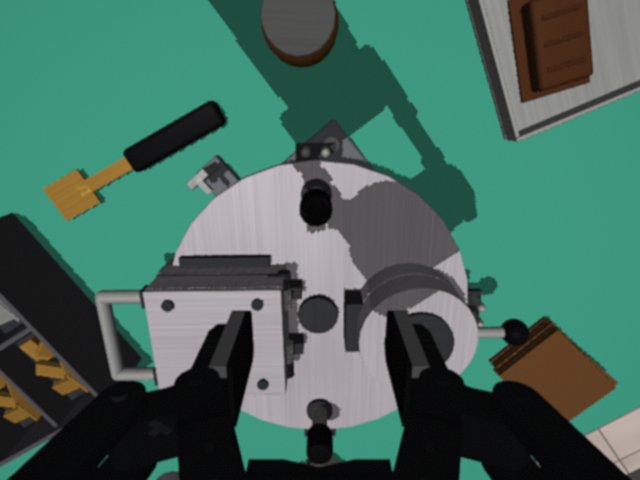

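Wrist view: front post top at about (316,208), rear post at (319,445), pointer near (200,180), dial centre cap (318,314).

```bash
python3 - <<'E'
from h import *
np.set_printoptions(precision=4,suppress=True)
im=cv2.imread('pics/w1.png')
g=cv2.resize(im[130:270,180:380],None,fx=4,fy=4,interpolation=cv2.INTER_CUBIC);cv2.imwrite('pics/w1a.png',g)
g=cv2.resize(im[280:460,250:450],None,fx=3.3,fy=3.3,interpolation=cv2.INTER_CUBIC);cv2.imwrite('pics/w1b.png',g)
E
```

```text
(no output)
```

View pics/w1a.png

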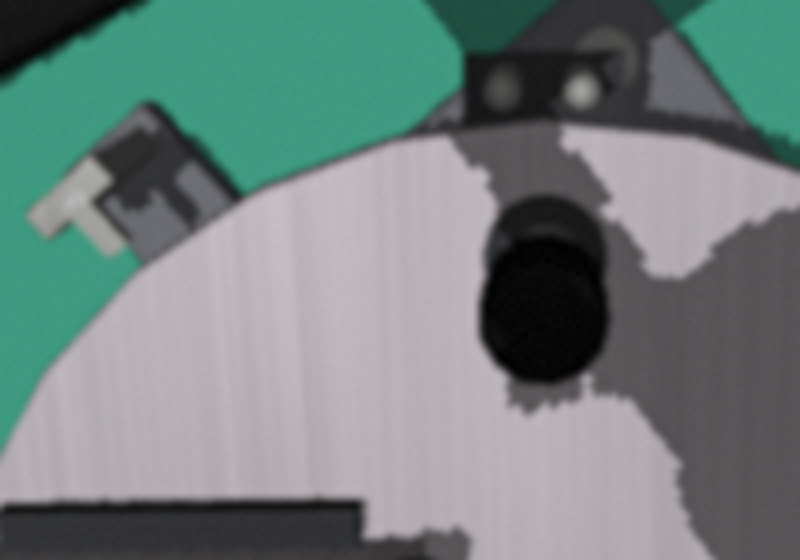

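View pics/w1b.png

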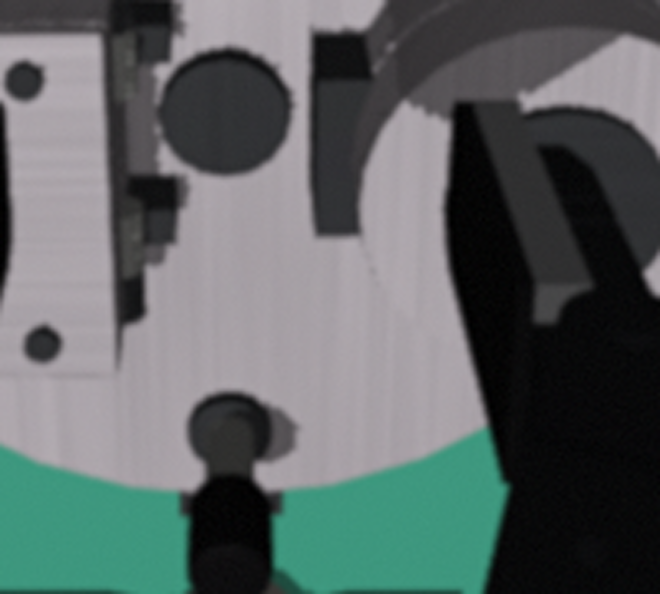

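```bash
python3 - <<'E'
from h import *
np.set_printoptions(precision=4,suppress=True)
w=lambda u,v,z:onz('wrist',u,v,z)
A=w(316,209,.133);c=w(316.3,192.5,.074);B=w(320,410.3,.074);cap=w(318.5,314,.076)
P=w(198.8,177.5,.061)
print(A,c,B,(c+B)/2,np.linalg.norm(c-B),cap,P)
C=(c+B)/2;C2=cap
for q in(C,C2):
  for a in (A,c):print(np.linalg.norm((P-q)[:2]),np.linalg.norm((a-q)[:2]),np.arctan2(*(P-q)[1::-1]),np.arctan2(*(a-q)[1::-1]))
d=np.linalg
E
```

```text
[0.5293 0.0486 0.133 ] [0.5293 0.0484 0.074 ] [ 0.7229 -0.0946  0.074 ] [ 0.6261 -0.0231  0.074 ] 0.24064347755456117 [ 0.6272 -0.0237  0.076 ] [ 0.4552 -0.0306  0.061 ]
0.17104831164691234 0.12051395402990527 -3.0975671722480183 2.5041497968730004
0.17104831164691234 0.12032173877728058 -3.0975671722480183 2.505606148562251
0.17207815256935408 0.12171133897379958 -3.101242176580163 2.505438566164373
0.17207815256935408 0.12151934881276574 -3.101242176580163 2.5068826037456176
```

```bash
python3 - <<'E'
from h import *
plan([.5293,.0486,.10],2.505,5)
E
```

```text
pos [0.536  0.045  0.2951] yaw 2.49 N 5 dp cm [ 0.152 -0.023  3.902] rot deg -0.17
```

>>> {"name": "play_rows", "arguments": {"dp": [[0.35, 0, 3.9], [0.4, -0.1, 3.9], [0, 0, 3.9], [0, 0, 3.9], [0, 0, 2.0], [0, 0, 1.9], [0, 0, 0], [0, 0, 0]], "angular": [[0, 0, -0.8], [0, 0, 0], [0, 0, 0], [0, 0, 0], [0, 0, 0], [0, 0, 0], [0, 0, 0], [0, 0, 0]]}}

```text
time: 3.45
ee_pos: [0.53, 0.0487, 0.1007]
orientation: [0.985, 2.983, 0.0]
contact_force: [0.5, -0.0, 0.2]
gripper_width: 0.0511
```

>>> {"name": "play_rows", "arguments": {"dp": [[0, 0, 0], [0, 0, 0], [0, 0, 0], [0, 0, 0], [0, 0, 0], [0, 0, 0]], "angular": [[0, 0, 0], [0, 0, 0], [0, 0, 0], [0, 0, 0], [0, 0, 0], [0, 0, 0]], "gripper": 0, "grip_force": 40}}

```text
time: 4.2
ee_pos: [0.53, 0.0491, 0.1016]
orientation: [0.983, 2.982, 0.0]
contact_force: [-1.1, -2.4, 6.2]
gripper_width: 0.0251
```

```bash
python3 - <<'E'
from h import *
snap('side','d2')
C=np.array([.6264,-.0233]); th=.892-.03; 
for N in(20,):
  a=th/N; o=env.get_obs();p=o['ee_pos'];r=p[:2]-C;print(o['ee_pos'],yaw(o),np.hypot(*r),np.arctan2(r[1],r[0]))
  c,s=np.cos(-th),np.sin(-th);t=C+np.array([[c,-s],[s,c]])@r
  plan([*t,p[2]],yaw(o)-th,N)
E
```

```text
[0.52997711 0.04912495 0.10156276] 2.5050029223108305 0.12059330779306059 2.4973765268360997
pos [0.53   0.0491 0.1016] yaw 2.505 N 20 dp cm [-0.015  0.519  0.001] rot deg 2.47
```

View pics/d2.png

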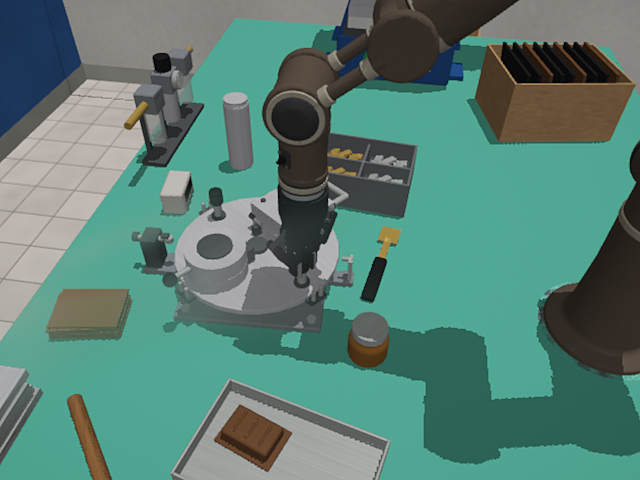

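>>> {"name": "play_rows", "arguments": {"dp": [[-0.01, 0.51, 0], [-0.01, 0.51, 0], [-0.01, 0.51, 0], [-0.01, 0.51, 0], [-0.01, 0.51, 0], [-0.01, 0.51, 0], [-0.01, 0.51, 0], [-0.01, 0.51, 0], [-0.01, 0.51, 0], [-0.01, 0.51, 0], [-0.01, 0.51, 0], [-0.01, 0.51, 0], [-0.01, 0.51, 0], [-0.01, 0.51, 0], [-0.01, 0.51, 0], [-0.01, 0.51, 0], [0, 0, 0]], "angular": [[0, 0, 2.45], [0, 0, 2.45], [0, 0, 2.45], [0, 0, 2.45], [0, 0, 2.45], [0, 0, 2.45], [0, 0, 2.45], [0, 0, 2.45], [0, 0, 2.45], [0, 0, 2.45], [0, 0, 2.45], [0, 0, 2.45], [0, 0, 2.45], [0, 0, 2.45], [0, 0, 2.45], [0, 0, 2.45], [0, 0, 0]]}}

```text
time: 6.38
ee_pos: [0.5979, 0.0938, 0.1016]
orientation: [1.922, 2.479, 0.004]
contact_force: [3.8, -3.0, 4.2]
gripper_width: 0.025
```

```bash
python3 - <<'E'
from h import *
C=np.array([.6264,-.0233]); o=env.get_obs();p=o['ee_pos'];r=p[:2]-C;print(o['ee_pos'],yaw(o),np.hypot(*r),np.arctan2(r[1],r[0]),o['contact_force'])
E
```

```text
[0.5979384  0.09379459 0.10160584] 1.8229583979971677 0.12050396816777159 1.8092373779781954 [ 3.8001608  -2.96407874  4.15953138]
```

>>> {"name": "play_rows", "arguments": {"dp": [[-0.01, 0.52, 0], [-0.01, 0.52, 0], [-0.01, 0.52, 0], [-0.01, 0.52, 0], [0, 0.15, 0], [0, 0, 0], [0, 0, 0]], "angular": [[0, 0, 2.5], [0, 0, 2.5], [0, 0, 2.5], [0, 0, 2.5], [0, 0, 0.7], [0, 0, 0], [0, 0, 0]]}}

```text
time: 7.25
ee_pos: [0.6092, 0.095, 0.1012]
orientation: [-2.139, -2.288, 0.027]
contact_force: [-20.3, -9.0, 22.7]
gripper_width: 0.0251
```

```bash
python3 - <<'E'
from h import *
C=np.array([.6264,-.0233]); o=env.get_obs();p=o['ee_pos'];r=p[:2]-C;print(o['ee_pos'],yaw(o),np.hypot(*r),np.arctan2(r[1],r[0]),o['contact_force'])
E
```

```text
[0.60923668 0.09500712 0.10122725] 1.6381776051715125 0.11954561861365566 1.7148655228786354 [-20.25333359  -8.9731742   22.68046529]
```

```bash
python3 - <<'E'
from h import *
snap('side','d3');snap('scene','s3');a=cv2.imread('pics/d3.png');b=cv2.imread('pics/s3.png')
cv2.imwrite('pics/d3z.png',cv2.resize(a[170:340,160:400],None,fx=3.3,fy=3.3,interpolation=cv2.INTER_CUBIC))
cv2.imwrite('pics/s3z.png',cv2.resize(b[215:415,205:445],None,fx=3.3,fy=3,interpolation=cv2.INTER_CUBIC))
print(env.get_obs()['contact_force'],env.get_obs()['moment'])
E
```

```text
[-19.18753082  -8.25775086  21.99093989] [-1.35016596  2.66513039  0.39269743]
```

View pics/d3z.png

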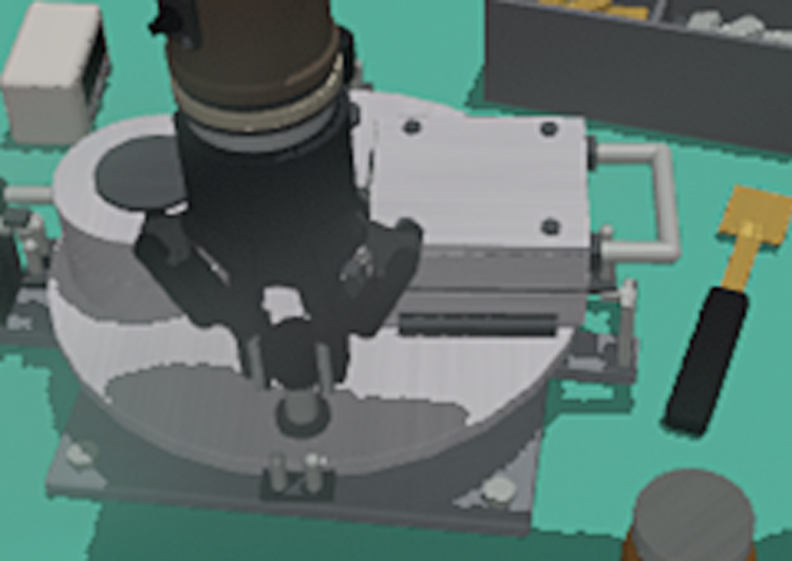

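View pics/s3z.png

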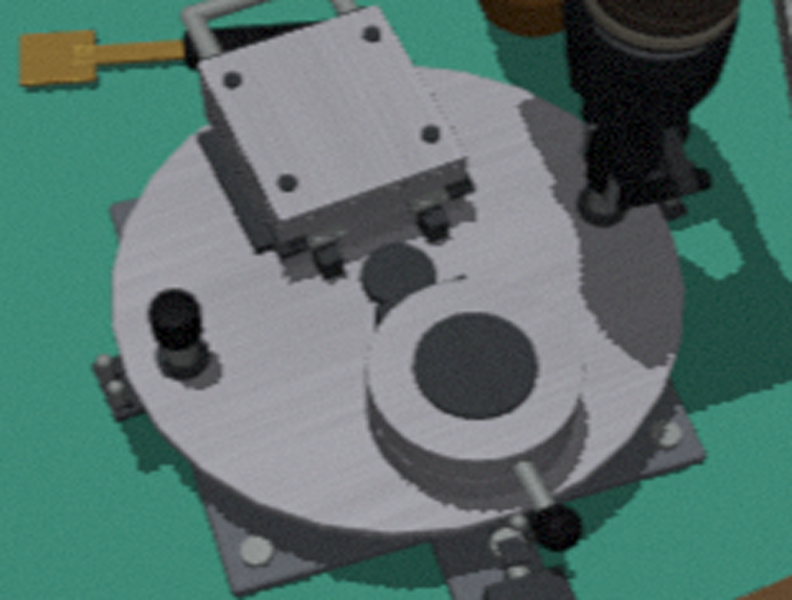

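```bash
python3 - <<'E'
from h import *
s=lambda u,v,z:onz('scene',205+u/3.3,215+v/3,z)
d=lambda u,v,z:onz('side',160+u/3.3,170+v/3.3,z)
C=np.array([.6264,-.0233])
for f in(s(176,305,.133),s(183,358,.074),s(604,207,.074),d(302,412,.074)):
  r=f[:2]-C;print(f,np.hypot(*r),np.arctan2(r[1],r[0]))
c0=s(478,118,.074);b0=s(310,470,.074)
for f in(c0,b0):
  r=f[:2]-C;print('old',f,np.hypot(*r),np.arctan2(r[1],r[0]))
E
```

```text
[ 0.64547354 -0.14276724  0.133     ] 0.1209802506102887 -1.4124774840752283
[ 0.64870459 -0.14448717  0.074     ] 0.1232226632754855 -1.388782569754977
[0.61229403 0.09312582 0.074     ] 0.11727723426057651 1.6913670486789552
[0.60776742 0.09411005 0.074     ] 0.11887931977070375 1.728180461065181
old [0.53563619 0.04567937 0.074     ] 0.11400097053066643 2.4917300756327334
old [ 0.72919571 -0.09829253  0.074     ] 0.12724322529517118 -0.6302709035321991
```

>>> {"name": "play_rows", "arguments": {"dp": [[0, 0.2, 0], [0, 0, 0], [0, 0, 0]], "angular": [[0, 0, 0], [0, 0, 0], [0, 0, 0]]}}

```text
time: 7.72
ee_pos: [0.6093, 0.095, 0.1012]
orientation: [-2.137, -2.285, 0.032]
contact_force: [-24.5, -10.0, 24.7]
gripper_width: 0.0248
```

```bash
cat > c.py <<'E'
from h import *
C=np.array([.6264,-.0233]); o=env.get_obs();p=o['ee_pos'];r=p[:2]-C;print(o['time'],o['ee_pos'],yaw(o),np.hypot(*r),np.arctan2(r[1],r[0]),o['contact_force'],o['moment'])
M=R.from_rotvec(o['orientation']).as_matrix();print('toolframe F',M.T@o['contact_force'],'M',M.T@o['moment'],'z',M[:,2])
E
python3 c.py
```

```text
7.725 [0.60928029 0.09498403 0.10123228] 1.6379848682569906 0.11951650630953319 1.7145321575821124 [-24.45172608  -9.96837553  24.66065721] [-1.39274318  3.09820287  0.34626184]
toolframe F [ -8.41996564 -25.649654   -24.01255633] M [ 3.18305712 -1.18992444 -0.33274471] z [-0.0236368  -0.00629606 -0.99970079]
```

```bash
python3 - <<'E'
from h import *
snap('wrist','w4')
b=cv2.imread('pics/s3.png');cv2.imwrite('pics/s4z.png',cv2.resize(b[320:450,300:450],None,fx=5,fy=4.5,interpolation=cv2.INTER_CUBIC))
b=cv2.imread('pics/d3.png');cv2.imwrite('pics/d4z.png',cv2.resize(b[190:330,130:280],None,fx=5,fy=4.2,interpolation=cv2.INTER_CUBIC))
E
```

```text
(no output)
```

View pics/w4.png

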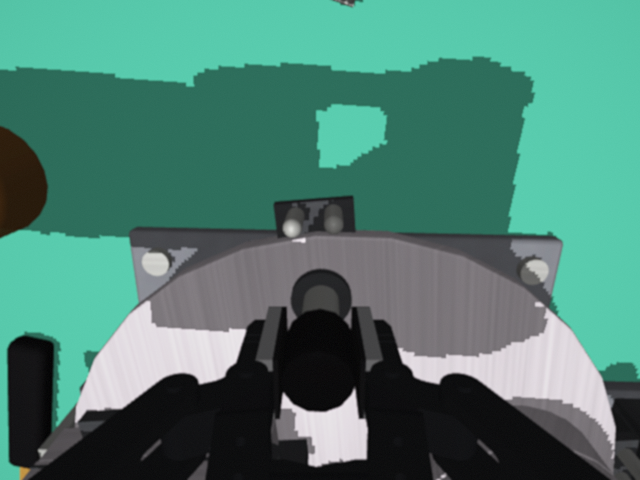

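View pics/s4z.png

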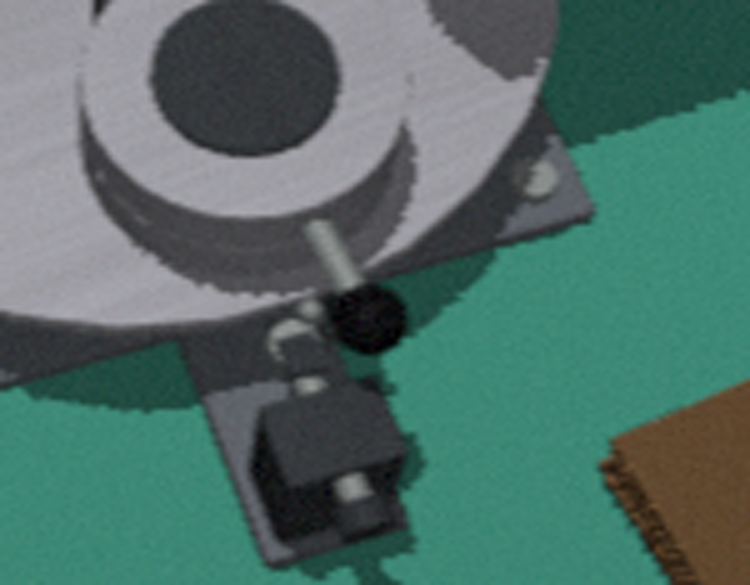

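View pics/d4z.png

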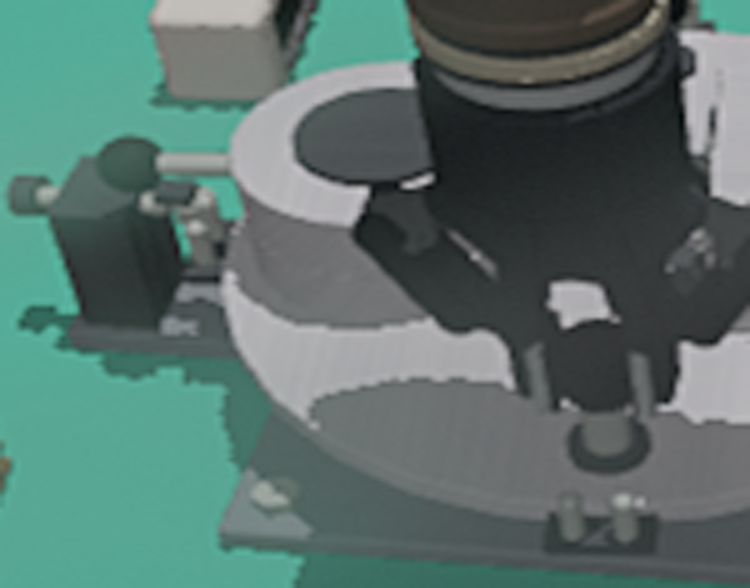

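>>> {"name": "play_rows", "arguments": {"dp": [[-0.1, 0.3, 0], [0, 0, 0], [0, 0, 0]], "angular": [[0, 0, 0], [0, 0, 0], [0, 0, 0]]}}

```text
time: 8.15
ee_pos: [0.6092, 0.0949, 0.1011]
orientation: [-2.134, -2.279, 0.039]
contact_force: [-30.4, -7.9, 30.1]
gripper_width: 0.0251
```

```bash
python3 c.py
```

```text
8.15 [0.60923407 0.09488305 0.101067  ] 1.6364648490055074 0.11942320986166138 1.7150362741688188 [-30.3555769   -7.90981401  30.06092513] [-1.19754214  4.12121525  0.02785714]
toolframe F [ -5.99516927 -31.73303278 -29.06472092] M [ 4.19080854 -0.92535163 -0.01210542] z [-0.03097868 -0.00518301 -0.99950661]
```

```bash
cat > tri.py <<'E'
from h import *
def tri(a,b,na='scene',nb='side'):
    o1,d1=ray(na,*a);o2,d2=ray(nb,*b)
    t=np.linalg.lstsq(np.stack([d1,-d2],1),o2-o1,rcond=None)[0]
    p,q=o1+t[0]*d1,o2+t[1]*d2; return (p+q)/2,np.linalg.norm(p-q)
E
python3 - <<'E'
from tri import *
S=lambda u,v:(300+u/5,320+v/4.5)
D=lambda u,v:(130+u/5,190+v/4.2)
C=np.array([.6264,-.0233])
for n,a,b in[('ball',S(370,315),D(130,165)),('knob',S(352,490),D(28,195)),('boxtopmid',S(330,425),D(108,182)),('roller',S(290,340),D(160,205)),('pin?',S(312,305),D(203,200)),('capdark',S(305,355),D(175,195)),('rlid',S(245,78),D(370,130))]:
    p,e=tri(a,b);r=p[:2]-C;print(n,p,e,np.hypot(*r),np.arctan2(r[1],r[0]))
E
```

```text
ball [0.80163771 0.0027079  0.11033374] 0.00010695059477727543 0.17715717505283723 0.14733944885829836
knob [ 0.85046116 -0.01251414  0.07382845] 0.0075023197344688776 0.22432061983873672 0.048100905235676825
boxtopmid [ 0.82483321 -0.0161855   0.07957549] 0.0024877585604377184 0.1985607112853643 0.03583803135544793
roller [ 0.79772781 -0.0144843   0.07578274] 0.012121940399240666 0.17155446705472224 0.051409816773591424
pin? [ 0.78422421 -0.00877789  0.08236782] 0.0006529263033619386 0.15849092084517696 0.09175612084355633
capdark [ 0.79881093 -0.01554607  0.07674238] 0.0013584771276606339 0.17258520710744096 0.044943251637917965
rlid [ 0.71584849 -0.01258616  0.12951424] 0.0001856558460741597 0.09008783969094863 0.11920872118823354
```

>>> {"name": "play_rows", "arguments": {"dp": [[0.1, -0.5, 0], [0, -0.5, 0], [0, 0, 0], [0, 0, 0]], "angular": [[0, 0, 0], [0, 0, 0], [0, 0, 0], [0, 0, 0]]}}

```text
time: 8.65
ee_pos: [0.6089, 0.095, 0.101]
orientation: [-2.146, -2.29, 0.014]
contact_force: [-7.8, -7.7, 10.6]
gripper_width: 0.0247
```

```bash
python3 c.py
```

```text
8.65 [0.60887019 0.09498035 0.10097612] 1.6358608941179422 0.11957230421356327 1.7179308576425742 [-7.84613471 -7.66071524 10.56616539] [-1.31561445  1.184129    0.01411635]
toolframe F [ -7.17488902  -8.41554897 -10.46860746] M [ 1.26709937 -1.23595579 -0.00863724] z [-0.00810351 -0.00437669 -0.99995759]
```

>>> {"name": "play_rows", "arguments": {"dp": [[0, -0.3, 0], [0, 0, 0], [0, 0, 0], [0, 0, 0]], "angular": [[0, 0, 0], [0, 0, 0], [0, 0, 0], [0, 0, 0]], "gripper": 45}}

```text
time: 9.15
ee_pos: [0.6094, 0.0976, 0.1]
orientation: [-2.149, -2.291, -0.0]
contact_force: [0.6, -0.1, 0.4]
gripper_width: 0.0382
```

```bash
python3 c.py; python3 - <<'E'
from h import *
snap('wrist','w5')
b=cv2.imread('pics/w5.png');cv2.imwrite('pics/w5z.png',cv2.resize(b[180:480,150:500],None,fx=2,fy=2))
snap('scene','s5');b=cv2.imread('pics/s5.png');cv2.imwrite('pics/s5z.png',cv2.resize(b[180:310,230:380],None,fx=5,fy=4.5,interpolation=cv2.INTER_CUBIC))
snap('side','d5');b=cv2.imread('pics/d5.png');cv2.imwrite('pics/d5z.png',cv2.resize(b[190:330,270:420],None,fx=5,fy=4.2,interpolation=cv2.INTER_CUBIC))
E
```

```text
9.15 [0.60938517 0.09761694 0.1000296 ] 1.6347157636407355 0.12210819050467359 1.7105934409127186 [ 0.57670664 -0.12845185  0.37762374] [-0.02376309  0.00452199 -0.03238638]
toolframe F [-0.16493115  0.56723588 -0.37779793] M [ 0.00602241 -0.02341817  0.03239338] z [-2.48869264e-04  2.38907338e-04 -9.99999940e-01]
```

View pics/w5z.png

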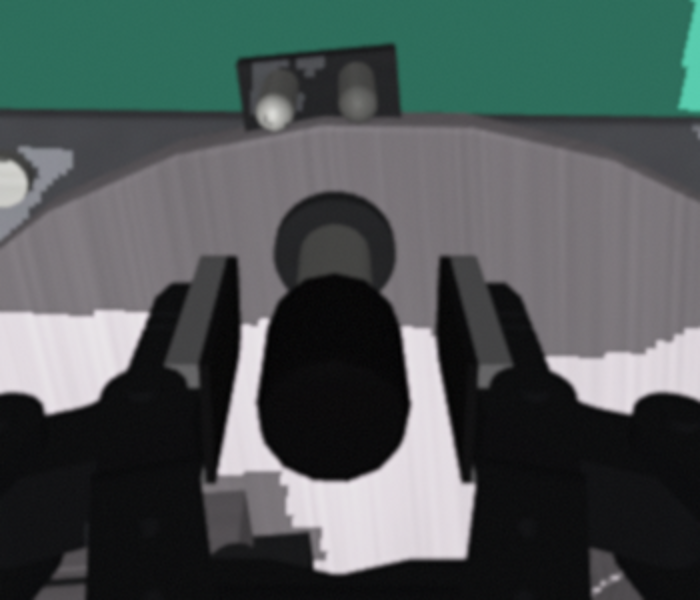

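View pics/s5z.png

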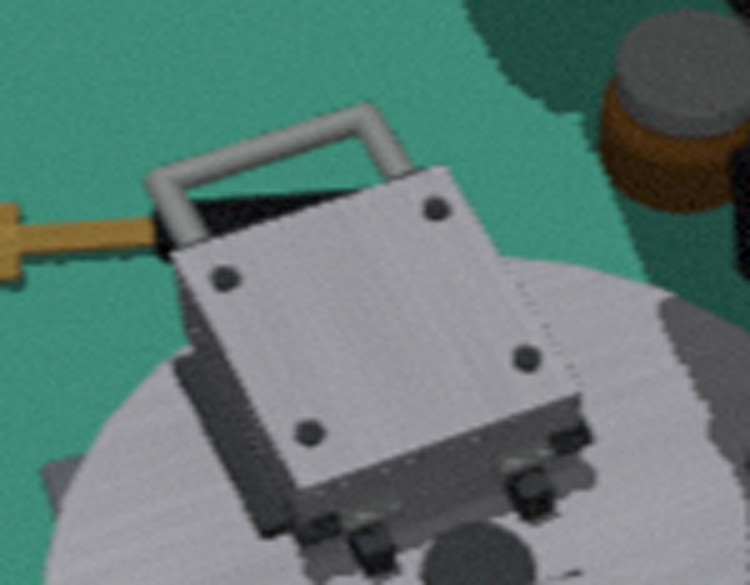

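View pics/d5z.png

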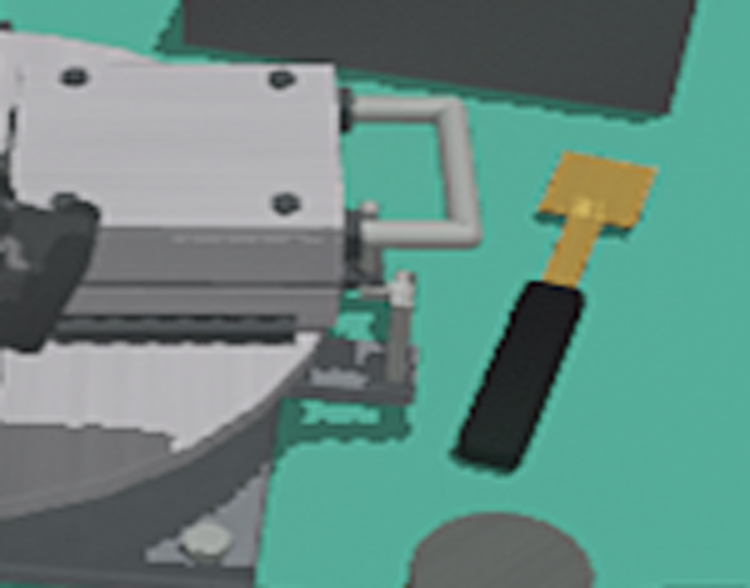

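```bash
python3 - <<'E'
from h import *
C=np.array([.6264,-.0233])
for u,v,z in[(150+335/2,180+412/2,.133),(150+335/2,180+252/2,.074),(150+275/2,180+112/2,.078),(150+357/2,180+103/2,.078)]:
    p=onz('wrist',u,v,z);r=p[:2]-C;print(p,np.hypot(*r),np.arctan2(r[1],r[0]))
E
```

```text
[0.60798722 0.09748235 0.133     ] 0.12217776299741426 1.7220775726289166
[0.60798427 0.09472469 0.074     ] 0.11945278236741445 1.7255811227983004
[0.59320974 0.12887157 0.078     ] 0.15574908938263893 1.785543918662193
[0.61024766 0.13195655 0.078     ] 0.15609450728009144 1.674459836441476
```

```bash
python3 - <<'E'
from tri import *
C=np.array([.6264,-.0233])
D=lambda u,v:(270+u/5,190+v/4.2)
for u,v,z in[(400,278,.061),(360,292,.057),(370,205,.08)]:
    p=onz('side',*D(u,v),z);r=p[:2]-C;print(p,np.hypot(*r),np.arctan2(r[1],r[0]))
b=cv2.imread('pics/scene0.png');cv2.imwrite('pics/s0p.png',cv2.resize(b[220:260,280:340],None,fx=12,fy=12,interpolation=cv2.INTER_CUBIC))
b=cv2.imread('pics/d5.png');cv2.imwrite('pics/d5p.png',cv2.resize(b[225:290,325:365],None,fx=12,fy=9,interpolation=cv2.INTER_CUBIC))
E
```

```text
[ 0.45631678 -0.03795471  0.061     ] 0.17071339557409784 -3.055642912162986
[ 0.47007112 -0.03089676  0.057     ] 0.1565133531035891 -3.0930361214301674
[ 0.47119948 -0.06221491  0.08      ] 0.16000490745480125 -2.895918055542659
```

View pics/s0p.png

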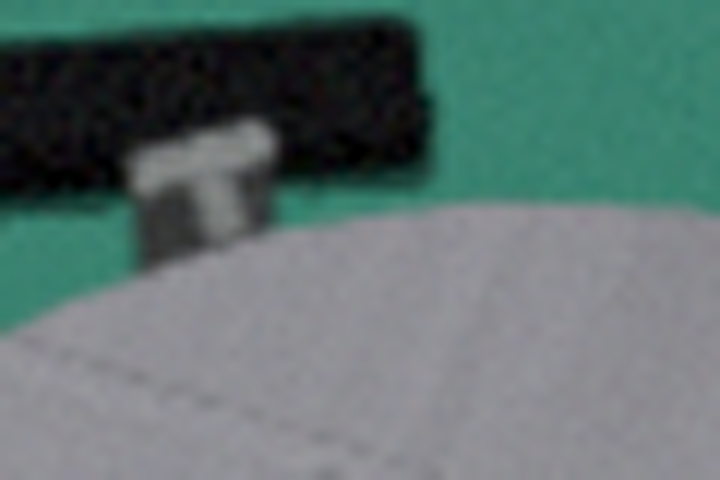

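View pics/d5p.png

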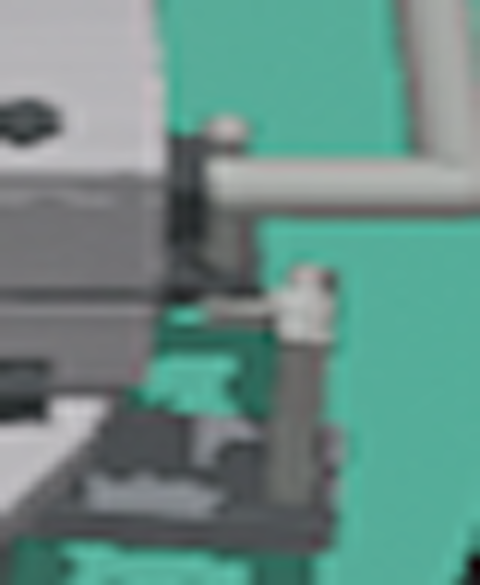

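```bash
python3 - <<'E'
from h import *
C=np.array([.6264,-.0233]);a=1.7235
plan([*(C+.1203*np.array([np.cos(a),np.sin(a)])),.102],a,2)
E
```

```text
pos [0.6094 0.0974 0.1001] yaw 1.635 N 2 dp cm [-0.086 -0.075 -0.093] rot deg -2.55
```

>>> {"name": "play_rows", "arguments": {"dp": [[-0.08, -0.08, -0.1], [-0.08, -0.08, -0.1], [0, 0, 0]], "angular": [[0, 0, -2.5], [0, 0, -2.5], [0, 0, 0]]}}

```text
time: 9.68
ee_pos: [0.6081, 0.0956, 0.1023]
orientation: [2.048, 2.382, 0.0]
contact_force: [-0.6, -0.4, -0.4]
gripper_width: 0.0384
```

>>> {"name": "play_rows", "arguments": {"dp": [[0, 0, 0], [0, 0, 0], [0, 0, 0], [0, 0, 0], [0.01, -0.7, 0], [0.01, -0.7, 0], [0, 0, 0], [0, 0, 0]], "angular": [[0, 0, 0], [0, 0, 0], [0, 0, 0], [0, 0, 0], [0, 0, -3.4], [0, 0, -3.4], [0, 0, 0], [0, 0, 0]], "gripper": 0, "grip_force": 40}}

```text
time: 10.68
ee_pos: [0.5944, 0.0925, 0.1024]
orientation: [1.904, 2.498, -0.001]
contact_force: [-1.4, -4.3, 1.8]
gripper_width: 0.025
```

```bash
python3 c.py
```

```text
10.675 [0.59436196 0.0925447  0.10242953] 1.8393185323318986 0.12019330764706032 1.8406125066590335 [-1.3936631  -4.31602348  1.82239235] [-0.58031897 -0.03459144 -0.08455312]
toolframe F [-3.79343561 -2.48906001 -1.81821228] M [ 0.12069571 -0.5686875   0.08451613] z [ 1.23762515e-04 -1.00824675e-03 -9.99999484e-01]
```

>>> {"name": "play_rows", "arguments": {"dp": [[-0.03, 0.92, 0], [-0.03, 0.92, 0], [-0.03, 0.92, 0], [0, 0, 0], [0, 0, 0]], "angular": [[0, 0, 4.4], [0, 0, 4.4], [0, 0, 4.4], [0, 0, 0], [0, 0, 0]]}}

```text
time: 11.3
ee_pos: [0.6095, 0.0945, 0.1018]
orientation: [-2.165, -2.254, 0.039]
contact_force: [-25.1, -9.9, 24.1]
gripper_width: 0.0253
```

```bash
python3 c.py
```

```text
11.3 [0.60945951 0.09453683 0.10182813] 1.611151323822917 0.1190483049617304 1.713580302891348 [-25.11633815  -9.87746264  24.10004245] [-1.58270007  3.77874723  0.07373709]
toolframe F [ -8.99053666 -26.19435903 -23.28588761] M [ 3.83905177 -1.43115082 -0.05287837] z [-0.02931889 -0.00676883 -0.99954719]
```

```bash
python3 - <<'E'
from h import *
snap('scene','s6');snap('side','d6')
def z(f,x0,y0,w,h,s):
    b=cv2.imread('pics/'+f+'.png');return cv2.resize(b[y0:y0+h,x0:x0+w],None,fx=s,fy=s,interpolation=cv2.INTER_CUBIC)
cv2.imwrite('pics/cmp.png',np.vstack([np.hstack([z('s0' if 0 else 'scene0',335,375,50,42,8),z('s6',335,375,50,42,8)]),np.zeros((4,800,3),np.uint8)])[:600])
cv2.imwrite('pics/cmp2.png',np.hstack([z('side0',130,215,60,60,6.6),z('d6',130,215,60,60,6.6)]))
cv2.imwrite('pics/cmp3.png',np.hstack([z('side0',320,225,50,65,8),z('d6',320,225,50,65,8)]))
E
```

```text
(no output)
```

View pics/cmp.png

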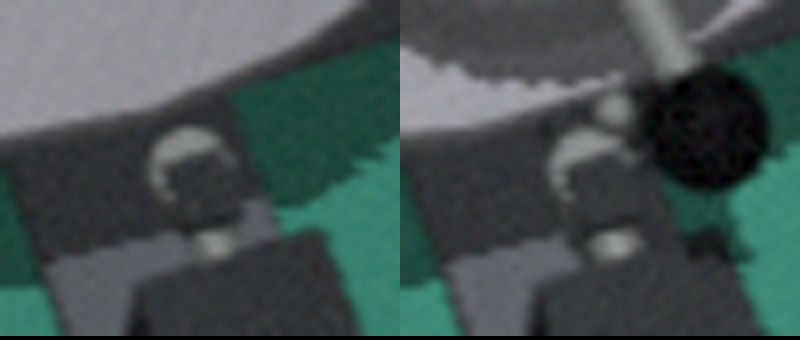

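View pics/cmp2.png

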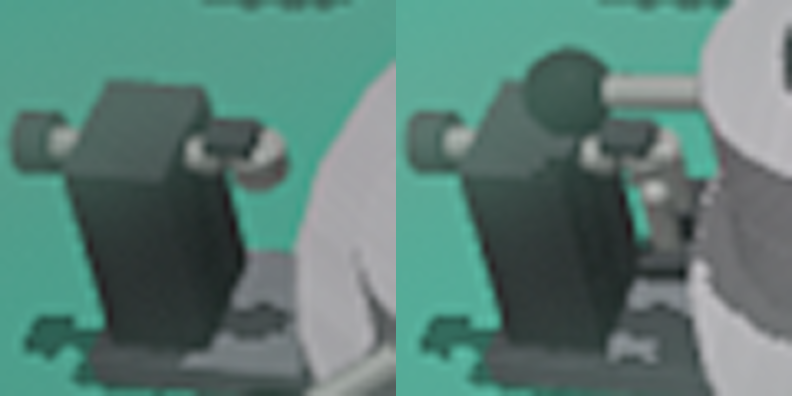

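View pics/cmp3.png

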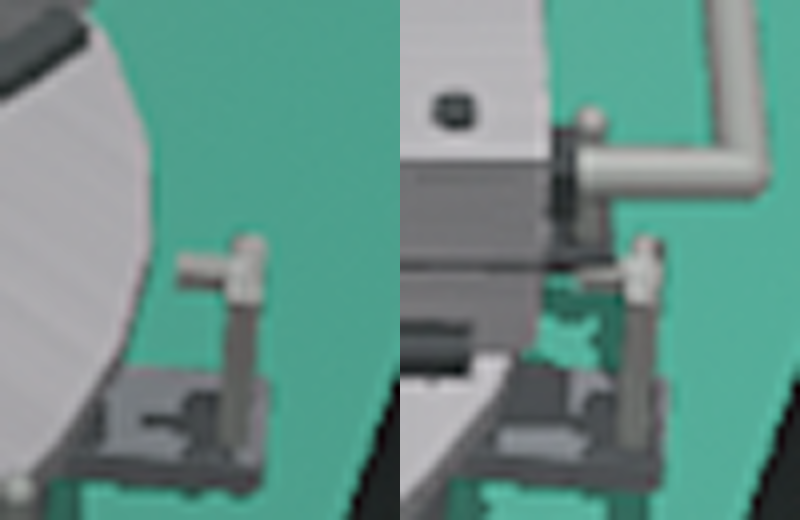

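>>> {"name": "play_rows", "arguments": {"dp": [[0, 0, -0.4], [0, 0, 0]], "angular": [[0, 0, 0], [0, 0, 0]]}}

```text
time: 11.65
ee_pos: [0.6093, 0.0945, 0.1019]
orientation: [-2.165, -2.254, 0.038]
contact_force: [-19.1, -8.1, 6.6]
gripper_width: 0.0245
```

```bash
python3 c.py
```

```text
11.65 [0.60927562 0.09451    0.10192494] 1.6111465444888786 0.11904806307150435 1.715141333671355 [-19.11845562  -8.13105841   6.63958528] [-1.40165557  2.55049359  0.12111949]
toolframe F [ -7.38862558 -19.6116862   -6.04181474] M [ 2.60427421 -1.3009609  -0.0978896 ] z [-0.02835694 -0.00649601 -0.99957675]
```

>>> {"name": "play_rows", "arguments": {"dp": [[-0.1, 0.5, -0.3], [0, 0, 0], [-0.1, 0.4, -0.3], [0, 0, 0]], "angular": [[0, 0, 0], [0, 0, 0], [0, 0, 0], [0, 0, 0]]}}

```text
time: 12.15
ee_pos: [0.6092, 0.0945, 0.102]
orientation: [-2.155, -2.241, 0.058]
contact_force: [-30.1, -4.6, -1.5]
gripper_width: 0.0249
```

```bash
python3 c.py
```

```text
12.15 [0.60924676 0.09450375 0.1020405 ] 1.609918513079536 0.11904603418210596 1.7153887650175637 [-30.13200306  -4.64701644  -1.49920463] [-0.67676405  3.41460904 -0.06952761]
toolframe F [ -3.46143322 -30.18023791   2.99193982] M [ 3.43861849 -0.53902012  0.08808364] z [-0.04894573 -0.00424199 -0.99879243]
```

```bash
python3 - <<'E'
from tri import *
C=np.array([.6264,-.0233])
def sh(n,p):
    r=p[:2]-C;print(n,p.round(4),'r',np.hypot(*r).round(4),'a',np.arctan2(r[1],r[0]).round(4))
sh('roller top ctr z.07',onz('scene',335+193/8,375+168/8,.072))
sh('roller left edge',onz('scene',335+150/8,375+168/8,.07))
# pin top scene s6 (615-400,105)/8 ; side d6 cmp2 (655-396,190)/6.6
p,e=tri((335+215/8,375+108/8),(130+(655-396)/6.6,215+188/6.6));sh('pin top tri',p);print(e)
# front pin top
p=onz('side',320+(592-400)/8,225+118/8,.08);sh('frontpin z.08',p)
for z in(.07,.09):sh('frontpin',onz('side',320+(592-400)/8,225+118/8,z))
# rod end & T
sh('rod end now',onz('side',320+(580-400)/8,225+276/8,.056)); sh('rod end initial',onz('side',320+178/8,225+270/8,.056))
sh('T',onz('side',320+245/8,225+262/8,.056))
# stem base of pointer on bracket
sh('bracket',onz('side',320+240/8,225+450/8,.012))
E
```

```text
roller top ctr z.07 [ 0.7926 -0.0159  0.072 ] r 0.1664 a 0.0447
roller left edge [ 0.7898 -0.0238  0.07  ] r 0.1634 a -0.0031
pin top tri [ 0.7845 -0.0063  0.0719] r 0.159 a 0.1074
0.006029707567241932
frontpin z.08 [ 0.4709 -0.0597  0.08  ] r 0.1597 a -2.9118
frontpin [ 0.4716 -0.0705  0.07  ] r 0.1618 a -2.8456
frontpin [ 0.4702 -0.0489  0.09  ] r 0.1583 a -2.9794
rod end now [ 0.4692 -0.0321  0.056 ] r 0.1574 a -3.0856
rod end initial [ 0.4699 -0.034   0.056 ] r 0.1568 a -3.0735
T [ 0.455  -0.0392  0.056 ] r 0.1721 a -3.0493
bracket [ 0.4516 -0.0213  0.012 ] r 0.1748 a 3.13
```

View pics/d6.png

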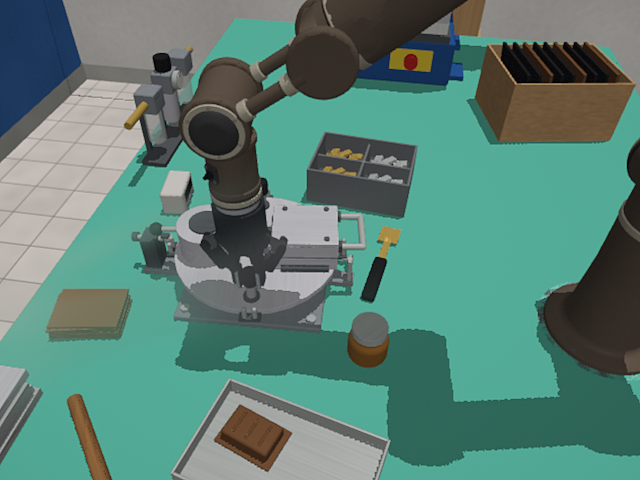

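View pics/s6.png

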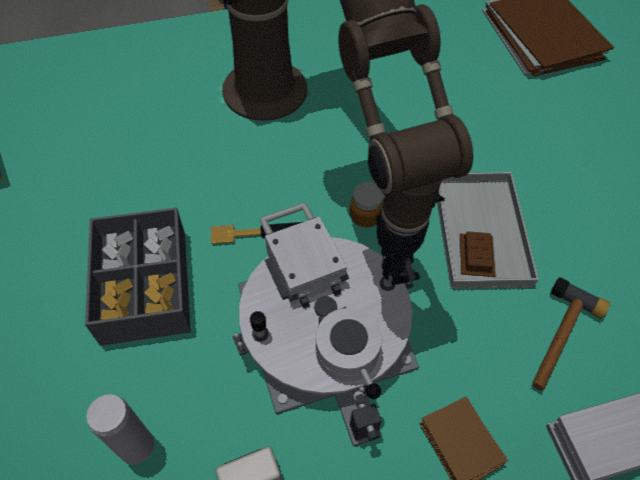

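```bash
python3 - <<'E'
from h import *
o=env.get_obs();print(o['joint_positions'].round(3),o['effort'].round(2),o['qvel'].round(3))
E
```

```text
[ 0.083  0.464  1.704 -0.     1.023  0.044] [-1.300e-01 -5.013e+01 -4.251e+01  5.600e-01 -7.610e+00 -2.000e-02] [ 0.003 -0.001  0.002 -0.002 -0.005  0.001]
```

>>> {"name": "play_rows", "arguments": {"dp": [[0.1, -0.6, 0.4], [0.1, -0.6, 0.3], [0, 0, 0], [0, 0, 0]], "angular": [[0, 0, 0], [0, 0, 0], [0, 0, 0], [0, 0, 0]], "gripper": 70}}

```text
time: 12.65
ee_pos: [0.6199, 0.0979, 0.1064]
orientation: [2.176, 2.263, 0.004]
contact_force: [0.9, 0.5, -0.2]
gripper_width: 0.0598
```

```bash
python3 c.py
```

```text
12.65 [0.61988747 0.0978522  0.10643852] 1.6098845149773877 0.12132711067474988 1.6244995619589977 [ 0.90951126  0.54868204 -0.21655434] [-0.03713992 -0.0155344  -0.00377996]
toolframe F [0.51263122 0.92962054 0.21948435] M [-0.01407273 -0.03772948  0.00366389] z [ 2.90431409e-03  5.27536488e-04 -9.99995643e-01]
```

```bash
python3 - <<'E'
from h import *
snap('wrist','w7')
E
```

```text
(no output)
```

View pics/w7.png

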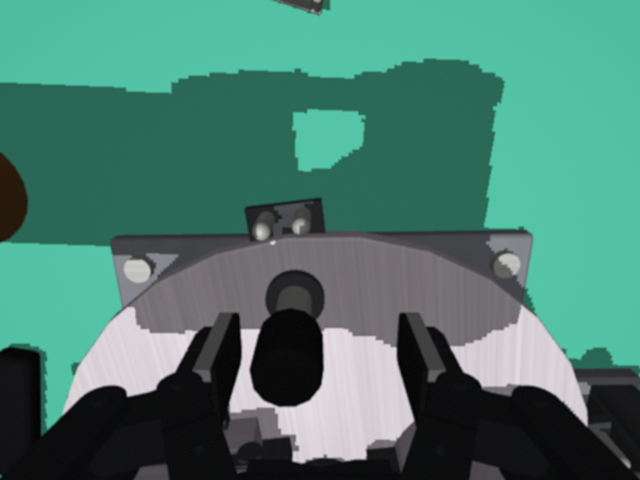

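>>> {"name": "play_rows", "arguments": {"dp": [[0, 0.9, 0.3], [0, 0.9, 0], [0, 0.6, 0], [0, 0, 0], [0, 0, 0]], "angular": [[0, 0, 0], [0, 0, 0], [0, 0, 0], [0, 0, 0], [0, 0, 0]]}}

```text
time: 13.32
ee_pos: [0.6262, 0.0981, 0.1011]
orientation: [-2.159, -2.244, 0.046]
contact_force: [-32.6, -0.2, 25.5]
gripper_width: 0.06
```

```bash
python3 c.py
```

```text
13.325 [0.62618112 0.09813176 0.10114463] 1.6096165160299496 0.121431952433363 1.5725988145370051 [-32.6347301   -0.24479304  25.49029896] [-0.33621674  5.75876809 -0.17108355]
toolframe F [  1.00609185 -33.62278813 -24.15236574] M [ 5.76758348 -0.10560497  0.17189981] z [-0.04034304 -0.00218937 -0.99918349]
```

```bash
python3 - <<'E'
from h import *
def z(f,x0,y0,w,h,s):
    b=cv2.imread('pics/'+f+'.png');return cv2.resize(b[y0:y0+h,x0:x0+w],None,fx=s,fy=s,interpolation=cv2.INTER_CUBIC)
cv2.imwrite('pics/hs.png',np.hstack([z('scene0',335,375,66,75,6),z('side0',130,215,66,75,6)]))
E
```

```text
(no output)
```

View pics/hs.png

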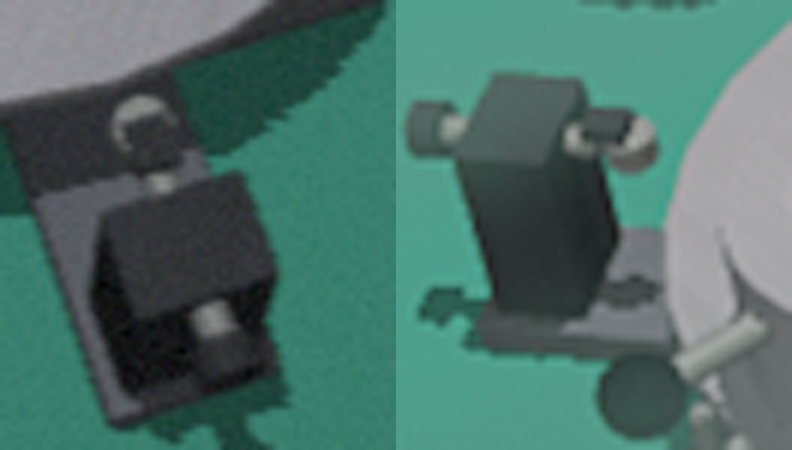

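```bash
python3 - <<'E'
from tri import *
S=lambda u,v:(335+u/6,375+v/6)
D=lambda u,v:(130+(u-396)/6,215+v/6)
C=np.array([.6264,-.0233])
for a,b in[((135,318),(495,75)),((275,272),(458,152)),((243,175),(548,165)),((105,212),(583,80)),((140,135),(612,122)),((145,120),(630,140))]:
    p,e=tri(S(*a),D(*b));r=p[:2]-C;print(p.round(4),e.round(4),np.hypot(*r).round(4),np.arctan2(r[1],r[0]).round(4))
E
```

```text
[ 0.8415 -0.034   0.0765] 0.0004 0.2153 -0.0497
[0.839  0.0034 0.0777] 0.0026 0.2143 0.1251
[0.8115 0.0033 0.076 ] 0.004 0.187 0.1425
[ 0.8131 -0.0341  0.0782] 0.0017 0.187 -0.0577
[ 0.7968 -0.0185  0.0777] 0.0008 0.1704 0.0282
[ 0.7913 -0.0156  0.0733] 0.0004 0.1651 0.0464
```

```bash
python3 - <<'E'
from h import *
C=np.array([.6264,-.0233])
def pt(r,a,z): return [*(C+r*np.array([np.cos(a),np.sin(a)])),z]
m=-2.995
for n,r,a in[('plate near outer corner',.165,m-.108),('plate near inner',.152,m-.108),('pin lead',.156,m-.0555),('pin trail',.156,m+.0555)]:
  for z in(.05,.056,.062,.07,.078):
    u,v=proj('side',pt(r,a,z)); print(n,z,'cmp3:',round((u-320)*8+400),round((v-225)*8))
E
python3 - <<'E'
import cv2,numpy as np
b=cv2.imread('pics/d6.png');cv2.imwrite('pics/p6.png',cv2.resize(b[232:272,330:360],None,fx=16,fy=14,interpolation=cv2.INTER_LANCZOS4))
E
```

```text
plate near outer corner 0.05 cmp3: 611 306
plate near outer corner 0.056 cmp3: 612 287
plate near outer corner 0.062 cmp3: 614 269
plate near outer corner 0.07 cmp3: 616 244
plate near outer corner 0.078 cmp3: 618 219
plate near inner 0.05 cmp3: 554 301
plate near inner 0.056 cmp3: 556 282
plate near inner 0.062 cmp3: 557 264
plate near inner 0.07 cmp3: 558 239
plate near inner 0.078 cmp3: 560 213
pin lead 0.05 cmp3: 574 277
pin lead 0.056 cmp3: 575 259
pin lead 0.062 cmp3: 576 240
pin lead 0.07 cmp3: 578 215
pin lead 0.078 cmp3: 580 190
pin trail 0.05 cmp3: 572 225
pin trail 0.056 cmp3: 573 207
pin trail 0.062 cmp3: 574 188
pin trail 0.07 cmp3: 576 163
pin trail 0.078 cmp3: 577 138
```

View pics/p6.png

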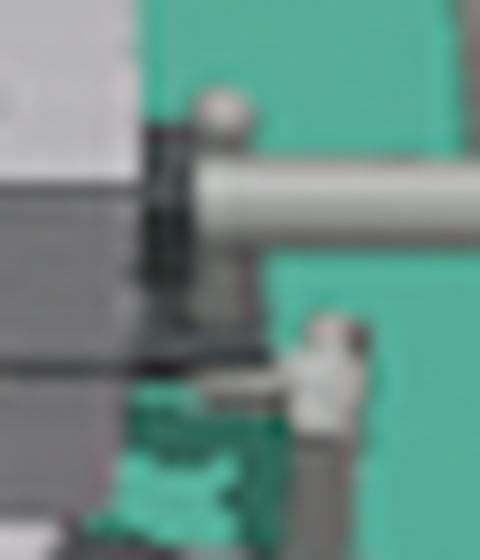

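>>> {"name": "play_rows", "arguments": {"dp": [[0, 0.4, -0.6], [0, 0.4, -0.3], [0, 0, 0]], "angular": [[0, 0, 0], [0, 0, 0], [0, 0, 0]]}}

```text
time: 13.7
ee_pos: [0.6259, 0.0981, 0.101]
orientation: [-2.15, -2.235, 0.066]
contact_force: [-36.8, -0.6, 2.7]
gripper_width: 0.0598
```

```bash
python3 c.py
```

```text
13.7 [0.62586836 0.09808302 0.10101328] 1.6093578098651635 0.12138418624305691 1.5751761545624117 [-36.82411213  -0.61038815   2.72144434] [-0.11665939  5.36786678 -0.22368675]
toolframe F [  0.8074534  -36.91643335  -0.56483164] M [5.36855704 0.10303202 0.21358526] z [-0.05838776 -0.00307949 -0.99828923]
```

```bash
python3 - <<'E'
from h import *
o=env.get_obs()
M=R.from_rotvec(o['orientation']).as_matrix()
plan([.615,.099,.20],1.61,3)
plan([.455,-.10,.20],1.61,6,start=[.615,.099,.20])
E
```

```text
pos [0.6259 0.0981 0.101 ] yaw 1.609 N 3 dp cm [ 0.042 -0.553 -3.273] rot deg -0.01
pos [0.615 0.099 0.2  ] yaw 1.609 N 6 dp cm [-3.211 -2.788  0.166] rot deg -0.01
```

>>> {"name": "play_rows", "arguments": {"dp": [[0, -1.6, 0.4], [0, -1.6, 0], [0, 0, 0], [0, 0, -4], [0, 0, -6], [-3.2, -2.8, 0], [-3.2, -2.8, 0], [-3.2, -2.8, 0], [-3.2, -2.8, 0], [-3.2, -2.8, 0], [-3.2, -2.8, 0], [0, 0, 0], [0, 0, 0]], "angular": [[0, 0, 0], [0, 0, 0], [0, 0, 0], [0, 0, 0], [0, 0, 0], [0, 0, 0], [0, 0, 0], [0, 0, 0], [0, 0, 0], [0, 0, 0], [0, 0, 0], [0, 0, 0], [0, 0, 0]]}}

```text
time: 15.32
ee_pos: [0.4596, -0.1013, 0.2081]
orientation: [2.177, 2.262, 0.003]
contact_force: [0.2, -0.4, -0.9]
gripper_width: 0.0596
```

```bash
python3 c.py; python3 - <<'E'
from h import *
o=env.get_obs();np.save('w8pose.npy',np.r_[o['ee_pos'],o['orientation']])
snap('wrist','w8')
b=cv2.imread('pics/w8.png');cv2.imwrite('pics/w8z.png',cv2.resize(b[60:260,200:460],None,fx=3,fy=3,interpolation=cv2.INTER_CUBIC))
E
```

```text
15.325 [ 0.45955241 -0.10125508  0.20812697] 1.6090469545439003 0.18416056172290204 -2.704508499364024 [ 0.2307242  -0.36922116 -0.85980962] [ 4.26933475e-02  6.64652482e-03 -7.50046340e-05]
toolframe F [-0.37751256  0.2142426   0.86047364] M [0.00500904 0.04291596 0.00018291] z [ 2.55957168e-03 -2.06640070e-04 -9.99996703e-01]
```

View pics/w8.png

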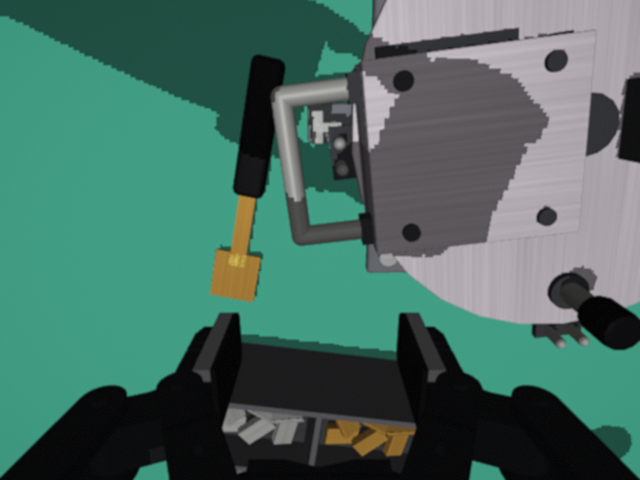

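View pics/w8z.png

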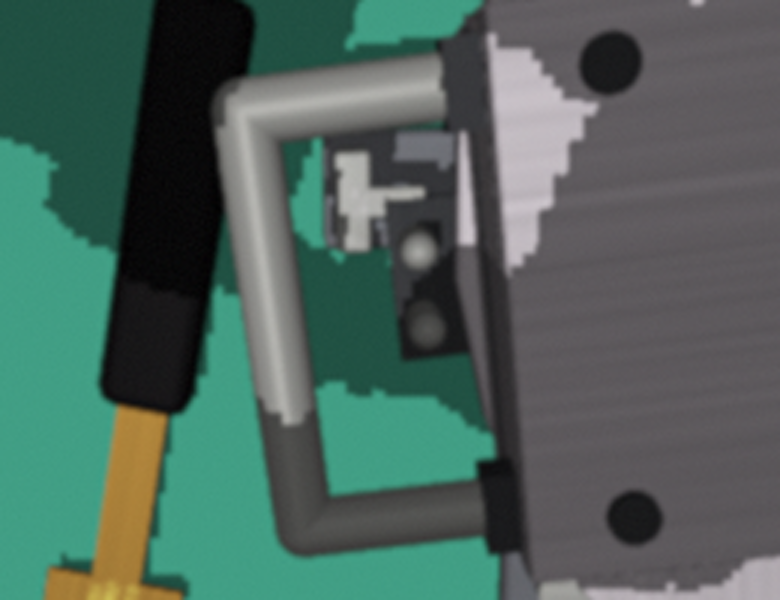

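>>> {"name": "play_rows", "arguments": {"dp": [[-0.3, 5.5, 0], [-0.3, 5.5, 0], [-0.3, 5.5, 0], [-0.3, 5.5, 0], [-0.3, 5.5, 0], [-0.3, 5.5, 0], [0, 0, 0], [0, 0, 0]], "angular": [[0, 0, 0], [0, 0, 0], [0, 0, 0], [0, 0, 0], [0, 0, 0], [0, 0, 0], [0, 0, 0], [0, 0, 0]]}}

```text
time: 16.38
ee_pos: [0.7883, -0.1045, 0.2057]
orientation: [-2.174, -2.265, 0.002]
contact_force: [-1.1, -0.4, 1.0]
gripper_width: 0.0598
```

```bash
python3 c.py; python3 - <<'E'
from h import *
o=env.get_obs();np.save('w9pose.npy',np.r_[o['ee_pos'],o['orientation']])
snap('wrist','w9')
b=cv2.imread('pics/w9.png');cv2.imwrite('pics/w9z.png',cv2.resize(b[40:240,220:460],None,fx=3.3,fy=3,interpolation=cv2.INTER_CUBIC))
E
```

```text
16.375 [ 0.78834153 -0.10453178  0.20565985] 1.6115788587524198 0.1811730092921403 -0.46493620306418026 [-1.12463773 -0.38271786  1.01336022] [-0.02068432 -0.01180428 -0.02361382]
toolframe F [-0.33593206 -1.14160749 -1.01097177] M [-0.01096546 -0.02109468  0.02365518] z [-2.29596179e-03  5.13361943e-04 -9.99997233e-01]
```

View pics/w9.png

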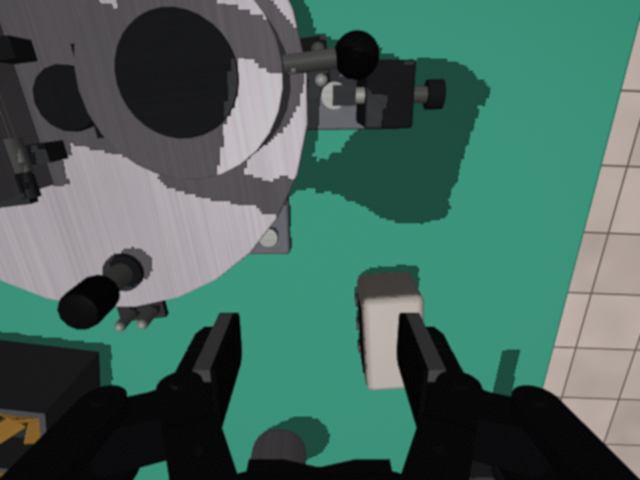

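View pics/w9z.png

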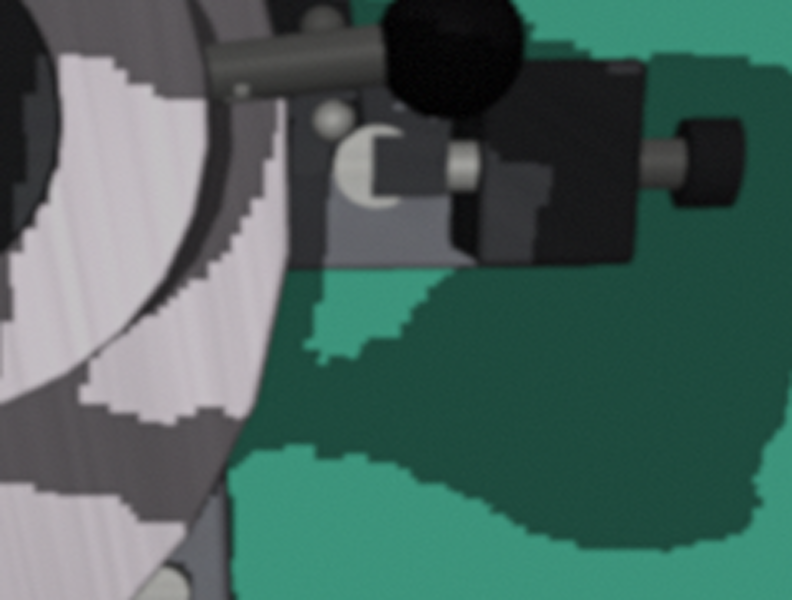

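```bash
python3 - <<'E'
from h import *
def rw(f,u,v):
    P=np.load(f); return ray('wrist',u,v,{'ee_pos':P[:3],'orientation':P[3:]})
def tr(A,B):
    (o1,d1),(o2,d2)=A,B
    t=np.linalg.lstsq(np.stack([d1,-d2],1),o2-o1,rcond=None)[0];p,q=o1+t[0]*d1,o2+t[1]*d2;return (p+q)/2,np.linalg.norm(p-q)
C=np.array([.6264,-.0233])
Z=lambda u,v:rw('w8pose.npy',200+u/3,60+v/3)
for n,a,b in[('rod tip',(425,192),(330+200/16,232+385/14)),('T mid',(358,200),(330+325/16,232+380/14)),('T +y end',(352,158),(330+350/16,232+335/14)),('lead pin top',(420,250),(330+222/16,232+110/14)),('trail pin top',(428,325),(330+222/16,232+110/14))]:
    p,e=tr(Z(*a),ray('side',*b));r=p[:2]-C;print(n,p.round(4),e.round(4),np.hypot(*r).round(4),np.arctan2(r[1],r[0]).round(4))
Y=lambda u,v:rw('w9pose.npy',220+u/3.3,40+v/3)
for n,a,b in[('pin back',(335,118),(130+(655-396)/6.6,215+188/6.6)),('roller ctr',(372,165),(130+(640-396)/6.6,215+150/6.6)),('ball',(453,45),(130+(568-396)/6.6,215+90/6.6))]:
    p,e=tr(Y(*a),ray('side',*b));r=p[:2]-C;print(n,p.round(4),e.round(4),np.hypot(*r).round(4),np.arctan2(r[1],r[0]).round(4))
# far outer plate corner visible in w8 at several z
for z in(.05,.06,.07):
    o,d=Z(405,358);p=o+d*(z-o[2])/d[2];r=p[:2]-C;print('plate far outer',z,np.hypot(*r).round(4),np.arctan2(r[1],r[0]).round(4))
    for q in((392,200),(390,235)):
        o,d=Z(*q);p=o+d*(z-o[2])/d[2];r=p[:2]-C;print('  near outer',z,np.hypot(*r).round(4),np.arctan2(r[1],r[0]).round(4))
    o,d=Z(400,192);p=o+d*(z-o[2])/d[2];r=p[:2]-C;print('  rod',z,np.hypot(*r).round(4),np.arctan2(r[1],r[0]).round(4))
E
```

```text
rod tip [ 0.4704 -0.0304  0.0578] 0.0026 0.1561 -3.0963
T mid [ 0.4558 -0.0327  0.0587] 0.0015 0.1709 -3.0866
T +y end [ 0.4536 -0.0231  0.0768] 0.0026 0.1728 3.1403
lead pin top [ 0.4694 -0.0393  0.0986] 0.0007 0.1578 -3.0403
trail pin top [ 0.4717 -0.0566  0.0826] 0.0016 0.1582 -2.9298
pin back [ 0.7859 -0.0056  0.0709] 0.0029 0.1605 0.1102
roller ctr [ 0.793  -0.0148  0.0758] 0.0024 0.1668 0.0513
ball [0.8016 0.004  0.1129] 0.0022 0.1773 0.1548
plate far outer 0.05 0.1636 -2.8525
  near outer 0.05 0.1621 -3.0824
  near outer 0.05 0.1629 -3.0334
  rod 0.05 0.1602 -3.0934
plate far outer 0.06 0.1636 -2.8642
  near outer 0.06 0.1624 -3.0863
  near outer 0.06 0.1631 -3.039
  rod 0.06 0.1606 -3.097
plate far outer 0.07 0.1636 -2.876
  near outer 0.07 0.1627 -3.0902
  near outer 0.07 0.1633 -3.0446
  rod 0.07 0.161 -3.1005
```

```bash
python3 - <<'E'
from h import *
plan([.6448,-.142,.205],1.725,3)
E
```

```text
pos [ 0.788  -0.1049  0.2068] yaw 1.611 N 3 dp cm [-0.86  -4.857  0.065] rot deg -2.18
```

>>> {"name": "play_rows", "arguments": {"dp": [[-0.9, -4.9, 0], [-0.9, -4.8, 0], [-0.8, -4.8, 0], [0, 0, 0], [0, 0, 0]], "angular": [[0, 0, -2.2], [0, 0, -2.2], [0, 0, -2.2], [0, 0, 0], [0, 0, 0]], "gripper": 65}}

```text
time: 17.05
ee_pos: [0.6462, -0.1431, 0.2092]
orientation: [2.042, 2.383, 0.003]
contact_force: [0.2, 0.2, -0.1]
gripper_width: 0.0555
```

```bash
python3 c.py; python3 - <<'E'
from h import *
snap('wrist','w10')
E
```

```text
17.05 [ 0.64619282 -0.14309698  0.20922751] 1.7245117942188677 0.12142104822788269 -1.407055880456101 [ 0.23346944  0.19788939 -0.08072903] [-0.0182411   0.00982941  0.01881657]
toolframe F [0.15989692 0.2607544  0.08139706] M [ 0.01248599 -0.0164602  -0.01888333] z [ 3.35398954e-03 -5.78869416e-04 -9.99994208e-01]
```

View pics/w10.png

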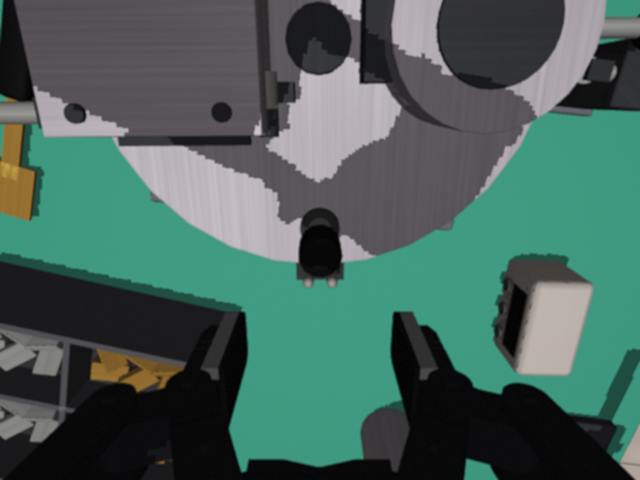

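```bash
python3 - <<'E'
from h import *
C=np.array([.6264,-.0233])
p=onz('wrist',320,257,.133);r=p[:2]-C;print(p,np.hypot(*r),np.arctan2(r[1],r[0]))
print(onz('wrist',240,305,.06))
plan([p[0],p[1],.101],None,4)
E
```

```text
[ 0.64677586 -0.14111005  0.133     ] 0.1195591262403404 -1.3995353597347442
[ 0.59553984 -0.21905656  0.06      ]
pos [ 0.647  -0.143   0.2091] yaw 1.725 N 4 dp cm [ 0.051 -0.006  2.703] rot deg -0.0
```

>>> {"name": "play_rows", "arguments": {"dp": [[0.2, 0, 3.6], [0, 0, 3.6], [0, 0, 2.4], [0, 0, 1.2], [0, 0, 0]], "angular": [[0, 0, 0], [0, 0, 0], [0, 0, 0], [0, 0, 0], [0, 0, 0]]}}

```text
time: 17.73
ee_pos: [0.646, -0.1407, 0.0987]
orientation: [-2.042, -2.386, 0.0]
contact_force: [-0.3, 0.2, 0.2]
gripper_width: 0.0554
```

>>> {"name": "play_rows", "arguments": {"dp": [[0, 0, 0], [0, 0, 0], [0, 0, 0], [0, 0, 0], [0.01, -0.5, 0], [0.01, -0.5, 0], [0, 0, 0]], "angular": [[0, 0, 0], [0, 0, 0], [0, 0, 0], [0, 0, 0], [0, 0, 2.4], [0, 0, 2.4], [0, 0, 0]], "gripper": 0, "grip_force": 30}}

```text
time: 18.6
ee_pos: [0.6463, -0.1407, 0.101]
orientation: [2.131, 2.284, 0.027]
contact_force: [24.1, 5.9, -10.5]
gripper_width: 0.0253
```

```bash
python3 c.py
```

```text
18.6 [ 0.6462848  -0.14070988  0.10104901] 1.640104148215743 0.11908184047479477 -1.403026056181075 [ 24.12418591   5.93219149 -10.45468912] [ 0.83576492 -2.90419999  0.17882372]
toolframe F [ 4.26236406 24.20841504 11.05679249] M [-2.95536098  0.63679928 -0.15870295] z [ 2.50223987e-02  2.92013133e-04 -9.99686848e-01]
```

>>> {"name": "play_rows", "arguments": {"dp": [[0, -0.6, 0], [0, -0.6, 0], [0, 0, 0]], "angular": [[0, 0, 0], [0, 0, 0], [0, 0, 0]], "grip_force": 60}}

```text
time: 18.98
ee_pos: [0.6284, -0.1439, 0.101]
orientation: [2.136, 2.291, 0.008]
contact_force: [4.1, -0.5, 2.5]
gripper_width: 0.0247
```

```bash
python3 c.py
```

```text
18.975 [ 0.62844707 -0.14388433  0.10102721] 1.6407038440377015 0.12060170480552136 -1.5538217105384458 [ 4.06433599 -0.53350405  2.46446479] [-0.25061475 -0.74196363 -0.32125535]
toolframe F [-0.82418534  4.04109061 -2.42226042] M [-0.72158697 -0.30498825  0.3206512 ] z [ 0.01001161 -0.00259054 -0.99994653]
```

It passed the hump. Release and see where the dial settles.

>>> {"name": "play_rows", "arguments": {"dp": [[0, 0, 0], [0, 0, 0], [0, 0, 0], [0, 0, 0], [0, 0, -5], [0, 0, -5], [0, 0, 0]], "angular": [[0, 0, 0], [0, 0, 0], [0, 0, 0], [0, 0, 0], [0, 0, 0], [0, 0, 0], [0, 0, 0]], "gripper": 60, "grip_force": 30}}

```text
time: 19.85
ee_pos: [0.6276, -0.1443, 0.2055]
orientation: [2.135, 2.291, 0.008]
contact_force: [0.2, -0.1, -0.6]
gripper_width: 0.0515
```

```bash
python3 c.py; python3 - <<'E'
from h import *
o=env.get_obs();np.save('w11pose.npy',np.r_[o['ee_pos'],o['orientation']])
snap('wrist','w11');snap('scene','s11')
b=cv2.imread('pics/s11.png');cv2.imwrite('pics/s11z.png',cv2.resize(b[200:440,220:440],None,fx=3,fy=2.5,interpolation=cv2.INTER_CUBIC))
E
```

```text
19.85 [ 0.62755685 -0.14428917  0.20550618] 1.641282484671608 0.12099469882309287 -1.5612349964256682 [ 0.16818476 -0.06285597 -0.64573744] [-0.0344681  -0.02391775 -0.04412206]
toolframe F [-0.0719266  0.1564017  0.6477491] M [-0.02125182 -0.03653908  0.04381918] z [ 0.01098464 -0.00328792 -0.99993426]
```

View pics/w11.png

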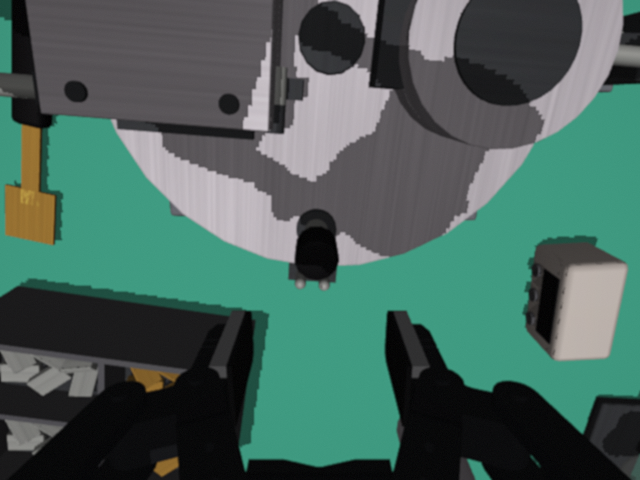

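View pics/s11z.png

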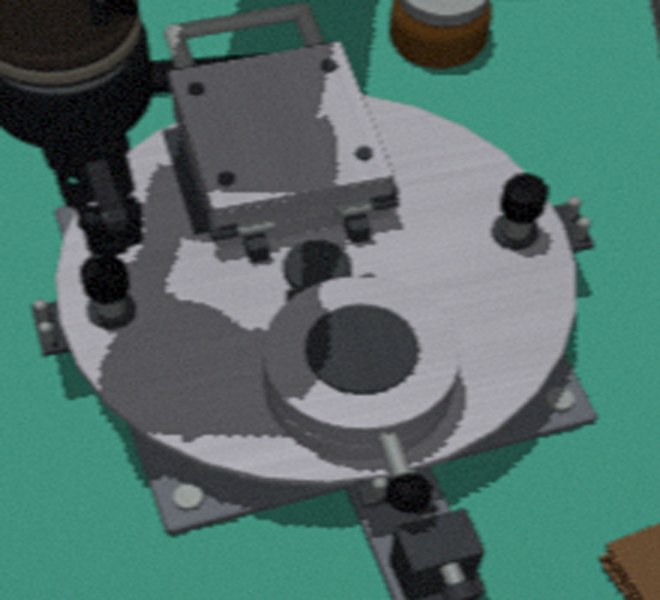

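```bash
python3 - <<'E'
from h import *
C=np.array([.6264,-.0233])
def sh(n,p):
    r=p[:2]-C;print(n,p.round(4),np.hypot(*r).round(4),np.arctan2(r[1],r[0]).round(4))
a=onz('wrist',316.5,259,.133);sh('rear top',a);sh('rear collar',onz('wrist',317,227,.074))
S=lambda u,v:(220+u/3,200+v/2.5)
b=onz('scene',*S(523,187),.133);sh('front',b);c=onz('scene',*S(103,268),.133);sh('rear',c)
d=b-c;print(np.hypot(*d[:2]),np.arctan2(d[1],d[0]))
sh('ball',onz('scene',*S(410,490),.111))
for q in[(183,70),(340,43),(395,180),(210,212)]: sh('lid',onz('scene',*S(*q),.128))
E
```

```text
rear top [ 0.6214 -0.1391  0.133 ] 0.1159 -1.614
rear collar [ 0.6215 -0.139   0.074 ] 0.1159 -1.6131
front [0.6283 0.0926 0.133 ] 0.1159 1.5544
rear [ 0.6273 -0.1455  0.133 ] 0.1222 -1.5638
0.2380474178916551 1.5663889738373231
ball [ 0.804  -0.0258  0.111 ] 0.1776 -0.0139
lid [ 0.4838 -0.0681  0.128 ] 0.1495 -2.8372
lid [0.4849 0.0274 0.128 ] 0.1503 2.7976
lid [0.602  0.0263 0.128 ] 0.0553 2.0288
lid [ 0.5992 -0.0798  0.128 ] 0.0627 -2.0205
```

>>> {"name": "play_rows", "arguments": {"dp": [[0.1, 0, 4], [0, 0, 4], [0, 0, 2.4], [0, 0, 0]], "angular": [[0, -0.6, 0], [0, 0, 0], [0, 0, 0], [0, 0, 0]]}}

```text
time: 20.45
ee_pos: [0.6195, -0.1415, 0.0902]
orientation: [-2.141, -2.297, 0.018]
contact_force: [-0.5, 0.7, -0.0]
gripper_width: 0.0516
```

>>> {"name": "play_rows", "arguments": {"dp": [[0, 0, 0], [0, 0, 0], [0, 0, 0], [0, 0, 0]], "angular": [[0, 0, 0], [0, 0, 0], [0, 0, 0], [0, 0, 0]], "gripper": 0}}

```text
time: 20.95
ee_pos: [0.6245, -0.1428, 0.0963]
orientation: [2.137, 2.291, -0.009]
contact_force: [1.2, 1.2, -0.7]
gripper_width: 0.0252
```

```bash
sed -i 's/.6264,-.0233/.6277,-.0233/' c.py; python3 c.py
```

```text
20.95 [ 0.62452655 -0.14279526  0.09629971] 1.6402782490354508 0.11953738760638387 -1.5973472039800198 [ 1.24539877  1.16196737 -0.74373966] [ 0.1698221  -0.25775554 -0.426367  ]
toolframe F [1.08049493 1.3215142  0.73516385] M [-0.26440609  0.15061026  0.42950233] z [ 0.0028409  -0.01038819 -0.99994201]
```

>>> {"name": "play_rows", "arguments": {"dp": [[0, 0.4, -0.2], [0, 0.4, -0.2], [0, 0, 0]], "angular": [[0, 0, -2], [0, 0, -2], [0, 0, 0]], "grip_force": 50}}

```text
time: 21.32
ee_pos: [0.626, -0.142, 0.0963]
orientation: [-2.056, -2.371, 0.023]
contact_force: [-6.4, -1.4, -4.4]
gripper_width: 0.0246
```

```bash
python3 c.py
```

```text
21.325 [ 0.62604111 -0.14198494  0.09626071] 1.712707952110535 0.11869653262946687 -1.5847726648253326 [-6.35640357 -1.41587503 -4.41157223] [-0.14229291  0.44200963 -0.29461219]
toolframe F [-0.46986132 -6.43469652  4.49938319] M [ 0.45986569 -0.07454654  0.29220283] z [-0.01184565 -0.0091894  -0.99988761]
```

>>> {"name": "play_rows", "arguments": {"dp": [[0, 0.3, 0], [0, 0, 0], [0, 0, 0]], "angular": [[0, 0, 0], [0, 0, 0], [0, 0, 0]]}}

```text
time: 21.7
ee_pos: [0.6295, -0.142, 0.0963]
orientation: [-2.052, -2.377, 0.024]
contact_force: [-6.7, -2.5, -5.4]
gripper_width: 0.025
```

```bash
python3 c.py
```

```text
21.7 [ 0.62953928 -0.14201745  0.09626357] 1.7173217155369118 0.11873169754463755 -1.555304684391398 [-6.72257399 -2.45095831 -5.42046192] [-0.1403932   0.42933527  0.61086094]
toolframe F [-1.39219777 -6.94100744  5.51958389] M [ 0.43947348 -0.08376497 -0.61403306] z [-0.01079803 -0.01108987 -0.9998802 ]
```

>>> {"name": "play_rows", "arguments": {"dp": [[0, 0.3, 0], [0, 0, 0], [0, 0, 0]], "angular": [[0, 0, 0], [0, 0, 0], [0, 0, 0]]}}

```text
time: 22.08
ee_pos: [0.6334, -0.1423, 0.0962]
orientation: [2.051, 2.378, -0.024]
contact_force: [-4.5, -3.5, -7.6]
gripper_width: 0.0248
```

```bash
python3 c.py
```

```text
22.075 [ 0.63336916 -0.14227781  0.09620103] 1.718078562510976 0.11911279799171295 -1.5231834692411372 [-4.52366987 -3.45653927 -7.60321396] [-0.36244811  0.3026932   0.72539753]
toolframe F [-2.67044376 -4.90029243  7.68609001] M [ 0.34450721 -0.32185957 -0.72588882] z [-0.00891018 -0.0125769  -0.99988121]
```

>>> {"name": "play_rows", "arguments": {"dp": [[0, 0, 0], [0, 0, 0], [0, 0, 0], [0, 0, 0], [0, 0, -5], [0, 0, -5], [0, 0, 0]], "angular": [[0, 0, 0], [0, 0, 0], [0, 0, 0], [0, 0, 0], [0, 0, 0], [0, 0, 0], [0, 0, 0]], "gripper": 50, "grip_force": 30}}

```text
time: 22.95
ee_pos: [0.6418, -0.1412, 0.206]
orientation: [2.048, 2.358, -0.003]
contact_force: [0.3, 0.4, -0.3]
gripper_width: 0.0427
```

```bash
python3 c.py; python3 - <<'E'
from h import *
snap('scene','s12');snap('side','d12')
b=cv2.imread('pics/s12.png');cv2.imwrite('pics/s12z.png',cv2.resize(b[200:440,220:440],None,fx=3,fy=2.5,interpolation=cv2.INTER_CUBIC))
b=cv2.imread('pics/d12.png');cv2.imwrite('pics/d12z.png',cv2.resize(b[170:340,130:380],None,fx=3.2,fy=3.2,interpolation=cv2.INTER_CUBIC))
plan([.455,-.10,.205],1.613,4)
E
```

```text
22.95 [ 0.64175215 -0.14117665  0.20601862] 1.711381845483607 0.11871127590445309 -1.4521456552869152 [ 0.30081584  0.38416637 -0.27617906] [ 0.04314318 -0.01730945  0.01214774]
toolframe F [0.34245281 0.34878608 0.27463283] M [-0.02336899  0.04041481 -0.0113601 ] z [ 0.01266423 -0.01381516 -0.99982436]
pos [ 0.638  -0.1402  0.2003] yaw 1.711 N 4 dp cm [ 1.472 -4.448 -0.139] rot deg 1.41
```

View pics/s12z.png

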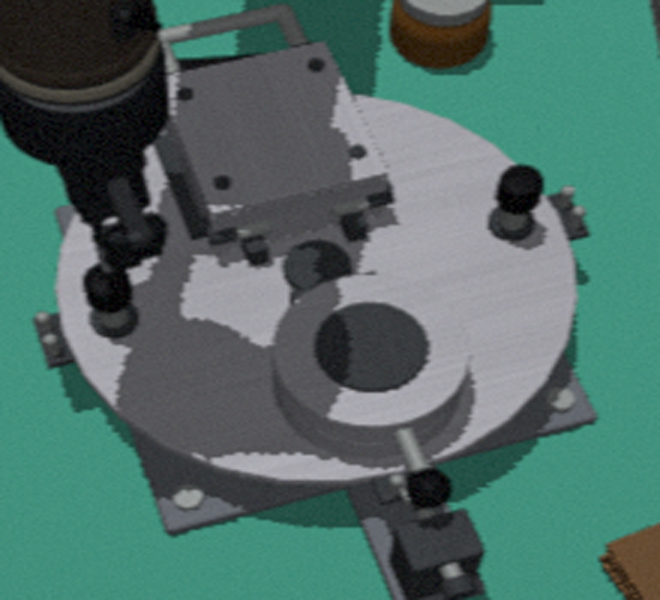

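View pics/d12z.png

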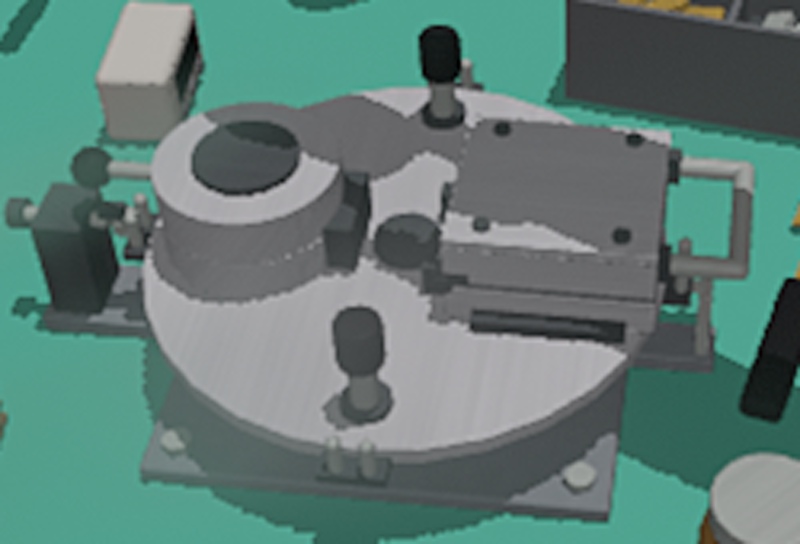

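```bash
python3 - <<'E'
from h import *
S=lambda u,v:(220+u/3,200+v/2.5)
b=onz('scene',*S(519,180),.133);c=onz('scene',*S(108,279),.133);d=b-c;print(b,c,np.hypot(*d[:2]),np.arctan2(d[1],d[0]))
D=lambda u,v:(130+u/3.2,170+v/3.2)
b=onz('side',*D(358,322),.133);c=onz('side',*D(440,40),.133);d=b-c;print(b,c,np.hypot(*d[:2]),np.arctan2(d[1],d[0]))
E
```

```text
[0.62257868 0.0921868  0.133     ] [ 0.63568277 -0.14450094  0.133     ] 0.23705021560512826 1.626104325212721
[0.61860145 0.09675846 0.133     ] [ 0.62968013 -0.13740933  0.133     ] 0.23442970693434595 1.6180719196551805
```

```bash
cat >> h.py <<'E'
def upright():
    o=env.get_obs();M=R.from_rotvec(o['orientation']).as_matrix();w=np.cross(M[:,2],[0,0,-1]);print('upright deg',np.degrees(M.T@w).round(2))
E
python3 - <<'E'
from h import *
o=env.get_obs();print(o['ee_pos'],R.from_rotvec(o['orientation']).as_matrix()[:,2]);upright()
plan([.44,-.031,.23],1.613,6)
E
```

```text
[ 0.63799459 -0.14018509  0.20034366] [ 0.00262311 -0.01096025 -0.99993649]
upright deg [ 0.06  0.64 -0.  ]
pos [ 0.638  -0.1402  0.2003] yaw 1.711 N 6 dp cm [ 2.134 -3.103 -0.523] rot deg 0.94
```

>>> {"name": "play_rows", "arguments": {"dp": [[0, 0, -1.5], [2.1, -3.1, -0.4], [2.1, -3.1, -0.4], [2.1, -3.1, -0.4], [2.1, -3.1, -0.4], [2.1, -3.1, -0.1], [2.2, -3.1, 0], [0, 0, 0], [0, 0, 0]], "angular": [[0, 0.6, 0], [0, 0, 0.9], [0, 0, 0.9], [0, 0, 1], [0, 0, 0.9], [0, 0, 0.9], [0, 0, 1], [0, 0, 0], [0, 0, 0]], "gripper": 40}}

```text
time: 24.18
ee_pos: [0.4404, -0.0325, 0.2315]
orientation: [2.173, 2.268, -0.0]
contact_force: [0.1, -0.2, 0.0]
gripper_width: 0.034
```

```bash
python3 - <<'E'
from h import *
o=env.get_obs();print(o['time'],o['ee_pos'],yaw(o));upright()
snap('wrist','w13')
E
```

```text
24.175 [ 0.44041925 -0.03249974  0.23154375] 1.6137192054462814
upright deg [-0.    0.02  0.  ]
```

View pics/w13.png

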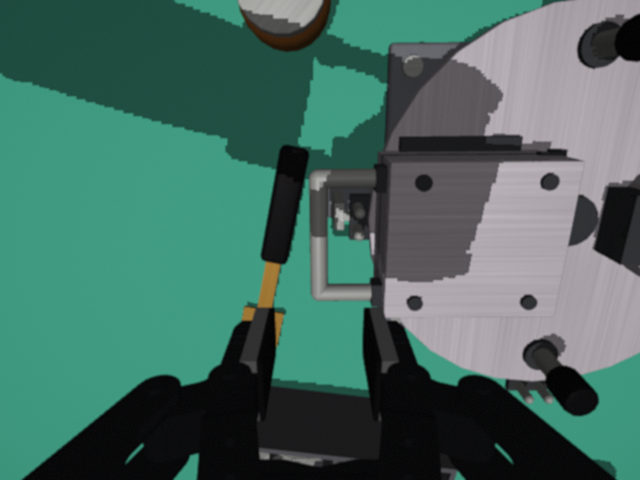

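```bash
python3 - <<'E'
from h import *
im=cv2.imread('pics/w13.png');cv2.imwrite('pics/w13z.png',cv2.resize(im[160:310,300:400],None,fx=4,fy=4,interpolation=cv2.INTER_CUBIC))
print(onz('wrist',319.5,235,.112),onz('wrist',319.5,180,.112),onz('wrist',319.5,290,.112))
E
```

```text
[ 0.44013566 -0.03200162  0.112     ] [0.4385222  0.00494348 0.112     ] [ 0.44190523 -0.07252142  0.112     ]
```

View pics/w13z.png

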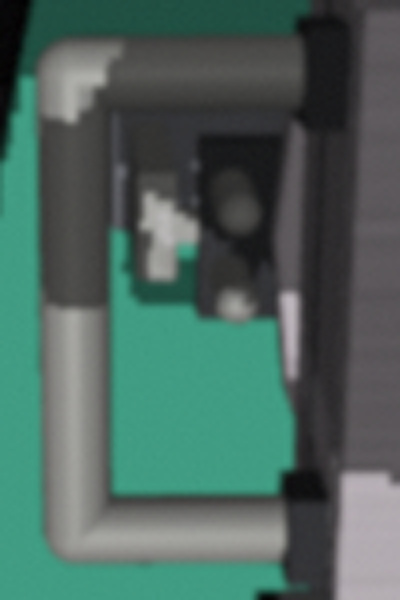

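>>> {"name": "play_rows", "arguments": {"dp": [[0, 0, 4], [0, 0, 4], [0, 0, 3.6], [0, 0, 2], [0, 0, 0]], "angular": [[0, 0, 0], [0, 0, 0], [0, 0, 0], [0, 0, 0], [0, 0, 0]]}}

```text
time: 24.85
ee_pos: [0.4389, -0.0325, 0.0936]
orientation: [-2.171, -2.265, 0.005]
contact_force: [0.6, -0.7, 0.3]
gripper_width: 0.0342
```

>>> {"name": "play_rows", "arguments": {"dp": [[0, 0, 0], [0, 0, 0], [0, 0, 0], [0, 0, 0]], "angular": [[0, 0, 0], [0, 0, 0], [0, 0, 0], [0, 0, 0]], "gripper": 0, "grip_force": 25}}

```text
time: 25.35
ee_pos: [0.4402, -0.0327, 0.0963]
orientation: [2.172, 2.268, -0.001]
contact_force: [-2.8, -2.6, 5.1]
gripper_width: 0.011
```

```bash
python3 - <<'E'
from h import *
o=env.get_obs();p=o['ee_pos'];print(o['time'],p,yaw(o),o['contact_force']);upright()
M=R.from_rotvec(o['orientation']).as_matrix()
C=np.array([.6277,-.0233]);u=np.array([-np.cos(.042),-np.sin(.042)])
g=p+np.array([0,0,.019]); H=np.r_[C+.030*u,.0965]
# radial plane
for N in (16,):
  r=.1588;a0=np.arctan2(.016,.158)
  prev=None
  for k in range(N+1):
    t=a0+1.85*k/N
    q=np.array([np.cos(t)*r,np.sin(t)*r]) # outward, up
    if prev is not None:
        do,dz=q-prev; w=np.r_[u*do,dz]; print(k,np.round(M.T@w*100,2))
    prev=q
E
```

```text
25.35 [ 0.44019386 -0.03266851  0.09625976] 1.6139427354805425 [-2.76802644 -2.62020055  5.13347497]
upright deg [0.01 0.06 0.  ]
1 [-0.    0.29 -1.81]
2 [-0.    0.5  -1.77]
3 [-0.   0.7 -1.7]
4 [-0.    0.89 -1.61]
5 [-0.    1.07 -1.49]
6 [-0.    1.23 -1.36]
7 [-0.    1.38 -1.21]
8 [-0.    1.51 -1.04]
9 [-0.    1.62 -0.86]
10 [-0.    1.71 -0.67]
11 [-0.    1.78 -0.46]
12 [-0.    1.82 -0.26]
13 [-0.    1.83 -0.04]
14 [-0.    1.83  0.17]
15 [-0.    1.8   0.38]
16 [-0.    1.74  0.58]
```

>>> {"name": "play_rows", "arguments": {"dp": [[0, 0.3, -1.8], [0, 0.5, -1.8], [0, 0.7, -1.7], [0, 0.9, -1.6], [0, 1.1, -1.5], [0, 1.2, -1.4], [0, 1.4, -1.2], [0, 0, 0]], "angular": [[0, 0, 0], [0, 0, 0], [0, 0, 0], [0, 0, 0], [0, 0, 0], [0, 0, 0], [0, 0, 0], [0, 0, 0]]}}

```text
time: 26.35
ee_pos: [0.498, -0.0297, 0.2075]
orientation: [-2.168, -2.265, 0.01]
contact_force: [-12.5, -1.7, 13.1]
gripper_width: 0.0112
```

```bash
python3 - <<'E'
from h import *
o=env.get_obs();print(o['ee_pos'],o['contact_force'],o['moment'])
snap('side','d14')
E
```

```text
[ 0.49804273 -0.02972506  0.20745281] [-12.45885149  -1.68116285  13.13555943] [-0.25717648  2.27115136  0.10913616]
```

View pics/d14.png

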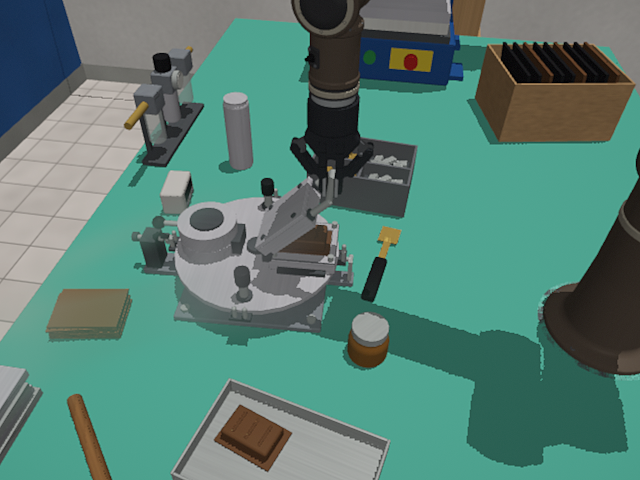

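>>> {"name": "play_rows", "arguments": {"dp": [[0, 1.3, -1.3], [0, 1.6, -0.9], [0, 1.7, -0.7], [0, 1.8, -0.5], [0, 1.8, -0.3], [0, 1.8, 0], [0, 1.8, 0.2], [0, 0, 0]], "angular": [[0, 0, 0], [0, 0, 0], [0, 0, 0], [0, 0, 0], [0, 0, 0], [0, 0, 0], [0, 0, 0], [0, 0, 0]]}}

```text
time: 27.4
ee_pos: [0.6207, -0.0236, 0.2412]
orientation: [2.173, 2.268, 0.005]
contact_force: [-0.1, 2.2, 3.3]
gripper_width: 0.0109
```

```bash
python3 - <<'E'
from h import *
o=env.get_obs();print(o['ee_pos'],o['contact_force'],o['moment'])
g=o['ee_pos']+np.array([0,0,.017]);C=np.array([.6277,-.0233]);u=np.array([-np.cos(.042),-np.sin(.042)])
r=np.dot(g[:2]-C,u)-.03;print(r,g[2]-.0965,np.hypot(r,g[2]-.0965),np.arctan2(g[2]-.0965,r)-.101)
E
```

```text
[ 0.62069023 -0.02358312  0.24123603] [-0.08096106  2.21510026  3.28430895] [0.37346898 0.12044589 0.06957386]
-0.022984521365777423 0.16173603007112028 0.1633610469040285 1.6109624026871954
```

>>> {"name": "play_rows", "arguments": {"dp": [[0, 1.6, 0.3], [0, 1.5, 0.5], [0, 1.3, 0.6], [0, 0, 0], [0, 0, 0]], "angular": [[0, 0, 0], [0, 0, 0], [0, 0, 0], [0, 0, 0], [0, 0, 0]]}}

```text
time: 28.02
ee_pos: [0.6649, -0.0214, 0.2263]
orientation: [2.173, 2.268, 0.006]
contact_force: [1.8, 5.2, 3.1]
gripper_width: 0.0112
```

```bash
python3 - <<'E'
from h import *
o=env.get_obs();print(o['ee_pos'],o['contact_force'],o['moment'])
g=o['ee_pos']+np.array([0,0,.017]);C=np.array([.6277,-.0233]);u=np.array([-np.cos(.042),-np.sin(.042)])
r=np.dot(g[:2]-C,u)-.03;print(r,g[2]-.0965,np.hypot(r,g[2]-.0965),np.arctan2(g[2]-.0965,r)-.101)
E
```

```text
[ 0.66488178 -0.02139591  0.22633151] [1.84685236 5.24512576 3.07919534] [ 0.82536609 -0.25094278  0.06282161]
-0.06722893704802907 0.14683150893202082 0.16149062508969975 1.8991711029269602
```

>>> {"name": "play_rows", "arguments": {"dp": [[0, 0, 0], [0, 0, 0], [0, 0, 0], [0, 0, -4], [0, 0, -5]], "angular": [[0, 0, 0], [0, 0, 0], [0, 0, 0], [0, 0, 0], [0, 0, 0]], "gripper": 45}}

```text
time: 28.65
ee_pos: [0.6614, -0.0232, 0.3148]
orientation: [-2.171, -2.265, 0.006]
contact_force: [0.2, -0.6, 0.5]
gripper_width: 0.0386
```

```bash
python3 - <<'E'
from h import *
print(env.get_obs()['time'])
plan([.535,-.027,.26],3.184,9)
plan([.52,-.027,.26],3.184,10)
E
```

```text
28.65
pos [ 0.6614 -0.0232  0.3148] yaw 1.613 N 9 dp cm [ 1.014 -1.179  0.617] rot deg -10.0
pos [ 0.6614 -0.0232  0.3148] yaw 1.613 N 10 dp cm [ 1.035 -1.175  0.556] rot deg -9.0
```

>>> {"name": "play_rows", "arguments": {"dp": [[1.0, -1.2, 0], [1.0, -1.2, 0], [1.0, -1.2, 0], [1.0, -1.2, 0.5], [1.0, -1.2, 1], [1.0, -1.2, 1], [1.0, -1.2, 1], [1.0, -1.2, 1], [1.0, -1.2, 1], [0, 0, 0], [0, 0, 0]], "angular": [[0, 0, -10], [0, 0, -10], [0, 0, -10], [0, 0, -10], [0, 0, -10], [0, 0, -10], [0, 0, -10], [0, 0, -10], [0, 0, -10], [0, 0, 0], [0, 0, 0]], "gripper": 100}}

```text
time: 30.02
ee_pos: [0.5367, -0.0287, 0.2619]
orientation: [-0.062, 3.14, -0.0]
contact_force: [0.2, -0.2, -0.5]
gripper_width: 0.0857
```

```bash
python3 - <<'E'
from h import *
o=env.get_obs();print(o['time'],o['ee_pos'],yaw(o),o['joint_positions'].round(2));upright()
snap('wrist','w15');snap('side','d15')
E
```

```text
30.025 [ 0.53674445 -0.02865229  0.26187665] -3.1018451405815552 [-0.13  0.11  1.81 -0.    1.22 -1.74]
upright deg [-0.01  0.03 -0.  ]
```

View pics/w15.png

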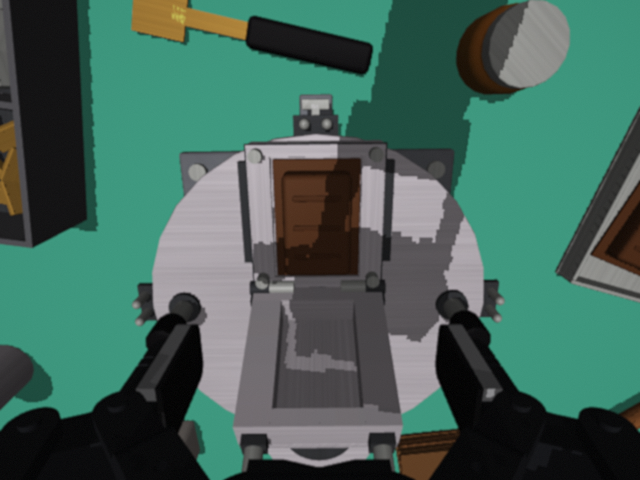

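View pics/d15.png

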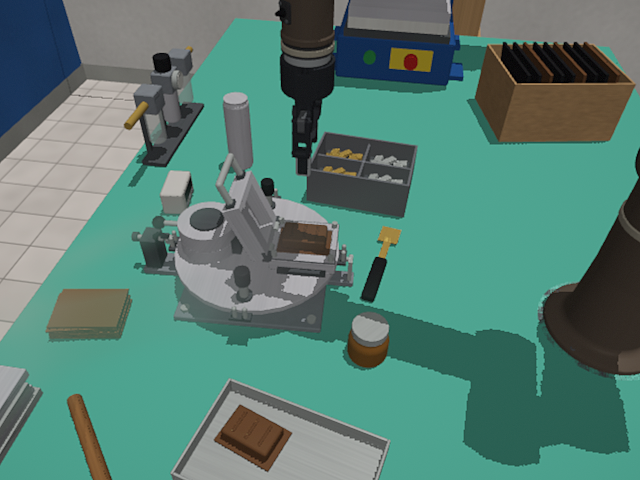

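```bash
python3 - <<'E'
from h import *
im=cv2.imread('pics/w15.png');cv2.imwrite('pics/w15z.png',cv2.resize(im[130:300,235:395],None,fx=4,fy=3.5,interpolation=cv2.INTER_CUBIC))
q=[onz('wrist',u,v,.096) for u,v in[(275,158),(360,158),(357,276),(276,276)]]
for a in q:print(a.round(4))
print(np.mean(q,0))
E
```

```text
[ 0.494  -0.0605  0.096 ]
[0.4914 0.0022 0.096 ]
[0.5863 0.0068 0.096 ]
[ 0.5891 -0.0591  0.096 ]
[ 0.54020002 -0.02763578  0.096     ]
```

View pics/w15z.png

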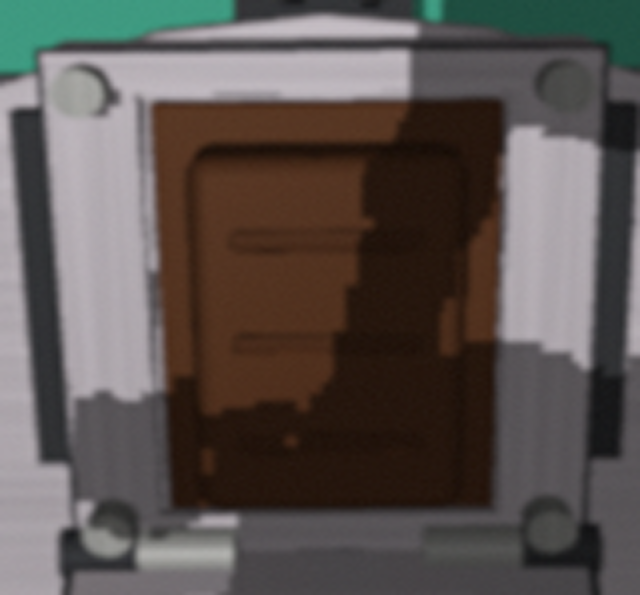

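>>> {"name": "play_rows", "arguments": {"dp": [[-0.35, 0.1, 4], [0, 0, 4], [0, 0, 4], [0, 0, 2.7], [0, 0, 2], [0, 0, 0], [0, 0, 0]], "angular": [[0, 0, 0], [0, 0, 0], [0, 0, 0], [0, 0, 0], [0, 0, 0], [0, 0, 0], [0, 0, 0]]}}

```text
time: 31.0
ee_pos: [0.5406, -0.0274, 0.0953]
orientation: [-0.067, 3.14, -0.001]
contact_force: [0.7, -0.8, -0.2]
gripper_width: 0.0854
```

>>> {"name": "play_rows", "arguments": {"dp": [[0, 0, 0], [0, 0, 0], [0, 0, 0], [0, 0, 0], [0, 0, 0]], "angular": [[0, 0, 0], [0, 0, 0], [0, 0, 0], [0, 0, 0], [0, 0, 0]], "gripper": 0, "grip_force": 30}}

```text
time: 31.62
ee_pos: [0.5409, -0.029, 0.0959]
orientation: [-0.069, 3.139, -0.005]
contact_force: [-0.4, -4.7, 6.4]
gripper_width: 0.0498
```

```bash
python3 - <<'E'
from h import *
o=env.get_obs();print(o['time'],o['ee_pos'],yaw(o),o['contact_force'],o['gripper_width']);upright()
snap('wrist','w16')
E
```

```text
31.625 [ 0.54088608 -0.0289503   0.09590325] -3.097530018248647 [-0.39577918 -4.72170675  6.40640722] 0.04979938315134749
upright deg [-0.17  0.13 -0.  ]
```

View pics/w16.png

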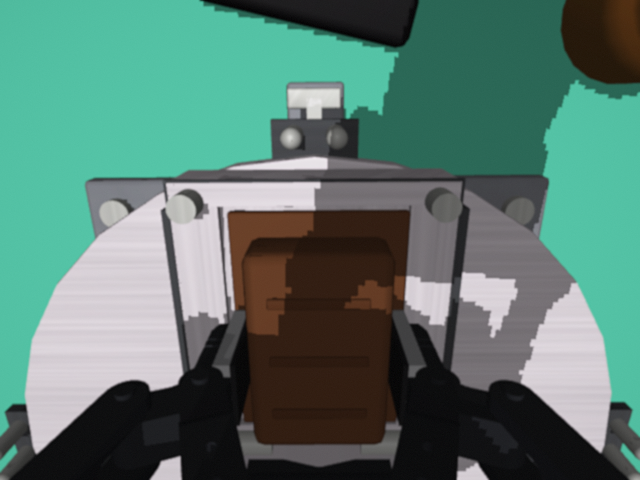

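>>> {"name": "play_rows", "arguments": {"dp": [[0, 0, -0.5], [0, 0, -1], [0, 0, -2], [0, 0, -4], [0, 0, -4], [0, 0, -3.5], [0, 0, 0]], "angular": [[0, 0, 0], [0, 0, 0], [0, 0, 0], [0, 0, 0], [0, 0, 0], [0, 0, 0], [0, 0, 0]], "grip_force": 40}}

```text
time: 32.55
ee_pos: [0.5418, -0.027, 0.2481]
orientation: [-0.067, 3.134, 0.0]
contact_force: [0.7, 0.1, -0.5]
gripper_width: 0.0494
```

```bash
python3 - <<'E'
from h import *
o=env.get_obs();print(o['time'],o['ee_pos'],yaw(o),o['contact_force'],o['gripper_width']);upright()
snap('side','d17')
# tray from scene
t=[np.array(x) for x in([.3657,.2871],[.4039,.4402],[.6529,.3782],[.6157,.2204])]
c=np.mean(t,0);ax=(t[3]-t[0]+t[2]-t[1]);a=np.arctan2(ax[1],ax[0]);print('tray',c,a,np.linalg.norm(t[3]-t[0]),np.linalg.norm(t[1]-t[0]))
tg=c-.062*np.array([np.cos(a),np.sin(a)]);print(tg)
plan([*tg,.20],a+np.pi,10)
E
```

```text
32.55 [ 0.5418266  -0.0269885   0.24812517] -3.099116898091498 [ 0.70400229  0.12139594 -0.53103446] 0.04937424832610202
upright deg [0.   0.39 0.  ]
tray [0.50955  0.331475] -0.25241487001120044 0.258744835697256 0.15779369442408014
[0.44951465 0.34695907]
pos [ 0.5402 -0.0269  0.2457] yaw -3.099 N 10 dp cm [1.245 3.654 0.457] rot deg 1.69
```

View pics/d17.png

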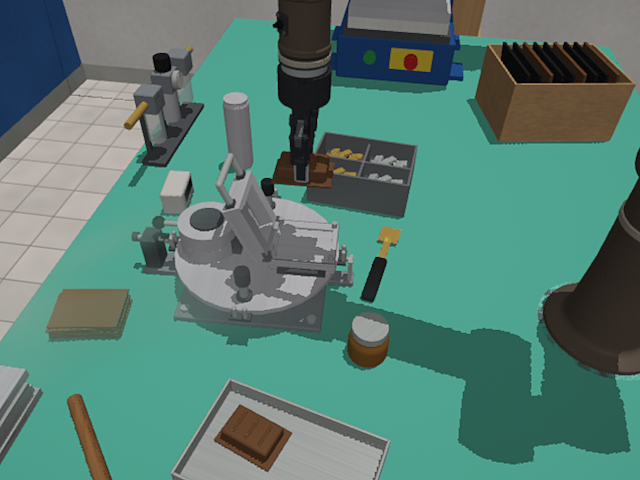

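>>> {"name": "play_rows", "arguments": {"dp": [[1.2, 3.7, 0], [1.2, 3.7, 0], [1.2, 3.7, 0.5], [1.2, 3.7, 0.5], [1.2, 3.7, 0.5], [1.2, 3.7, 0.5], [1.2, 3.7, 0.5], [1.3, 3.6, 0.5], [1.3, 3.6, 0.5], [1.3, 3.6, 0.5], [0, 0, 0], [0, 0, 0]], "angular": [[0, 0.2, 1.7], [0, 0.2, 1.7], [0, 0, 1.7], [0, 0, 1.7], [0, 0, 1.7], [0, 0, 1.7], [0, 0, 1.7], [0, 0, 1.7], [0, 0, 1.7], [0, 0, 1.7], [0, 0, 0], [0, 0, 0]]}}

```text
time: 34.1
ee_pos: [0.4488, 0.3473, 0.2029]
orientation: [-0.396, -3.106, 0.006]
contact_force: [-0.1, 0.3, -0.2]
gripper_width: 0.0489
```

```bash
python3 - <<'E'
from h import *
o=env.get_obs();print(o['time'],o['ee_pos'],yaw(o),o['contact_force'],o['gripper_width']);upright()
snap('wrist','w18')
c=np.array([.50955,.331475]);a=-.2524
e=np.array([np.cos(a),np.sin(a)]);f=np.array([-e[1],e[0]])
for sx in(-.13,.13):
  for sy in(-.08,.08):print(proj('wrist',[*(c+sx*e+sy*f),.03]))
plan([.4495,.347,.0079],a+np.pi,6)
E
```

```text
34.1 [0.44879254 0.34725291 0.20294968] 2.88822103055313 [-0.05112488  0.32735509 -0.18649578] 0.04886779087351564
upright deg [-0.3  -0.57  0.  ]
(np.float64(209.48319291323747), np.float64(127.6501191094949))
(np.float64(425.5893488853435), np.float64(127.41770759317646))
(np.float64(233.17742973473048), np.float64(413.4363824854256))
(np.float64(403.1133671210618), np.float64(413.8989561171595))
pos [0.4493 0.347  0.2035] yaw 2.887 N 6 dp cm [-0.034  0.015  3.259] rot deg -0.02
```

View pics/w18.png

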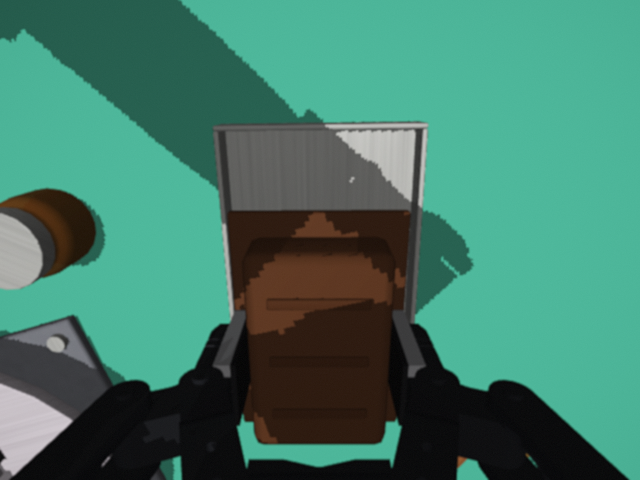

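```bash
python3 - <<'E'
from h import *
print(env.get_obs()['ee_pos']);upright()
E
```

```text
[0.44928374 0.34703514 0.20346112]
upright deg [-0.25 -0.53  0.  ]
```

>>> {"name": "play_rows", "arguments": {"dp": [[0, 0, 4], [0, 0, 4], [0, 0, 4], [0, 0, 3.5], [0, 0, 2], [0, 0, 1.2], [0, 0, 0.4], [0, 0, 0], [0, 0, 0]], "angular": [[0, 0, 0], [0, 0, 0], [0, 0, 0], [0, 0, 0], [0, 0, 0], [0, 0, 0], [0, 0, 0], [0, 0, 0], [0, 0, 0]]}}

```text
time: 35.28
ee_pos: [0.4495, 0.3488, 0.015]
orientation: [-0.397, -3.11, -0.001]
contact_force: [0.4, -0.1, -0.9]
gripper_width: 0.0494
```

```bash
python3 - <<'E'
from h import *
o=env.get_obs();print(o['time'],o['ee_pos'],yaw(o),o['contact_force'],o['moment']);upright()
E
```

```text
35.275 [0.44952851 0.34880917 0.01497713] 2.8876751820665167 [ 0.4393963  -0.05472778 -0.87544953] [ 0.01344128 -0.06982255  0.00497812]
upright deg [-0.02 -0.34  0.  ]
```

>>> {"name": "play_rows", "arguments": {"dp": [[0, 0, 0.25], [0, 0, 0.2], [0, 0, 0.1], [0, 0, 0], [0, 0, 0]], "angular": [[0, -0.3, 0], [0, 0, 0], [0, 0, 0], [0, 0, 0], [0, 0, 0]]}}

```text
time: 35.9
ee_pos: [0.4486, 0.3481, 0.0083]
orientation: [-0.398, -3.114, 0.003]
contact_force: [0.6, -0.6, -0.2]
gripper_width: 0.0497
```

```bash
python3 - <<'E'
from h import *
o=env.get_obs();print(o['time'],o['ee_pos'],yaw(o),o['contact_force'],o['moment']);upright()
snap('scene','s19');b=cv2.imread('pics/s19.png');cv2.imwrite('pics/s19z.png',cv2.resize(b[150:300,410:550],None,fx=5,fy=4,interpolation=cv2.INTER_CUBIC))
E
```

```text
35.9 [0.44861073 0.34814361 0.00828676] 2.8875531997697177 [ 0.61939622 -0.61016708 -0.21028813] [ 0.03926933  0.01083725 -0.00763653]
upright deg [-0.12 -0.13  0.  ]
```

View pics/s19z.png

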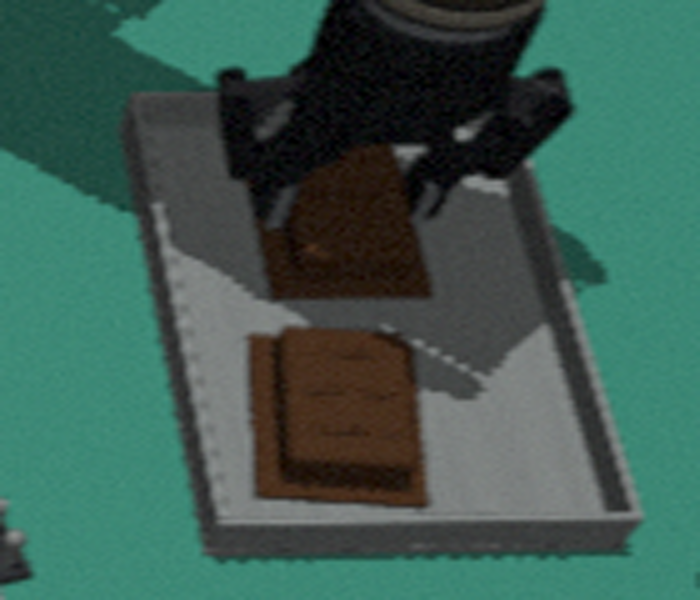

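>>> {"name": "play_rows", "arguments": {"dp": [[0, 0, 0.1], [0, 0, 0], [0, 0, 0]], "angular": [[0, 0, 0], [0, 0, 0], [0, 0, 0]]}}

```text
time: 36.33
ee_pos: [0.4487, 0.3482, 0.008]
orientation: [-0.398, -3.114, 0.003]
contact_force: [-2.5, -0.3, 4.9]
gripper_width: 0.0488
```

>>> {"name": "play_rows", "arguments": {"dp": [[0, 0, 0.1], [0, 0, 0], [0, 0, 0]], "angular": [[0, 0, 0], [0, 0, 0], [0, 0, 0]]}}

```text
time: 36.7
ee_pos: [0.4486, 0.3482, 0.008]
orientation: [-0.397, -3.113, 0.004]
contact_force: [-3.4, -1.4, 11.8]
gripper_width: 0.0492
```

>>> {"name": "play_rows", "arguments": {"dp": [[0, 0, -0.1], [0, 0, 0], [0, 0, 0], [0, 0, 0], [0, 0, 0], [0, 0, -1], [0, 0, -3], [0, 0, -5], [0, 0, -5], [0, 0, -5], [0, 0, 0], [0, 0, 0]], "angular": [[0, 0, 0], [0, 0, 0], [0, 0, 0], [0, 0, 0], [0, 0, 0], [0, 0, 0], [0, 0, 0], [0, 0, 0], [0, 0, 0], [0, 0, 0], [0, 0, 0], [0, 0, 0]], "gripper": 85, "grip_force": 20}}

```text
time: 38.2
ee_pos: [0.4487, 0.3482, 0.1975]
orientation: [-0.398, -3.114, 0.003]
contact_force: [-0.1, -0.3, -0.5]
gripper_width: 0.0728
```

```bash
python3 - <<'E'
from h import *
o=env.get_obs();print(o['time'],o['ee_pos'],o['contact_force'],o['gripper_width'])
snap('side','d20');snap('scene','s20');snap('wrist','w20')
E
```

```text
38.2 [0.44871509 0.34819292 0.19746166] [-0.0820417  -0.31572081 -0.52636804] 0.07279837008937064
```

View pics/d20.png

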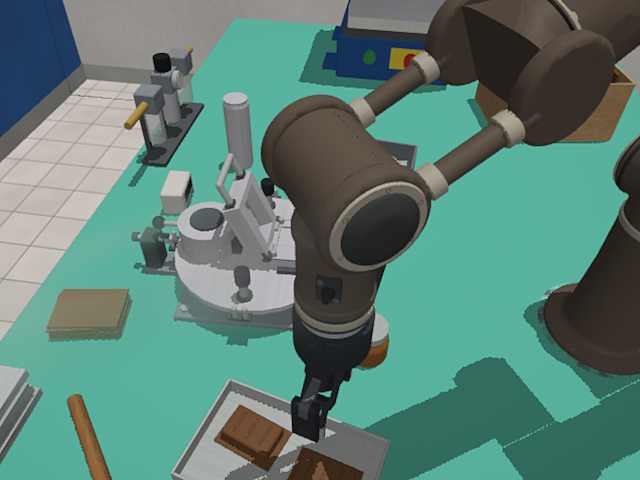

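View pics/s20.png

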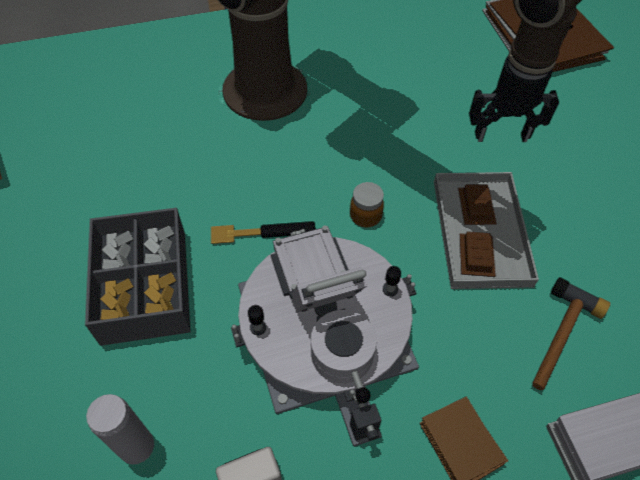

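View pics/w20.png

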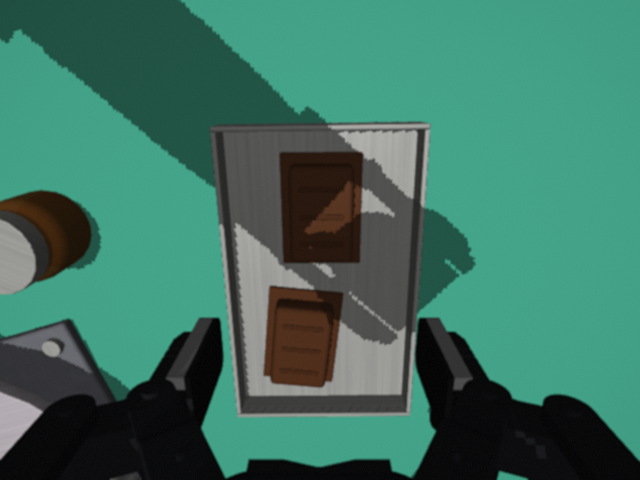

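Everything is in place. One last check of the dial angle before handing in.

```bash
python3 - <<'E'
from h import *
b=cv2.imread('pics/s20.png');cv2.imwrite('pics/s20z.png',cv2.resize(b[200:440,220:440],None,fx=3,fy=2.5,interpolation=cv2.INTER_CUBIC))
E
```

```text
(no output)
```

View pics/s20z.png

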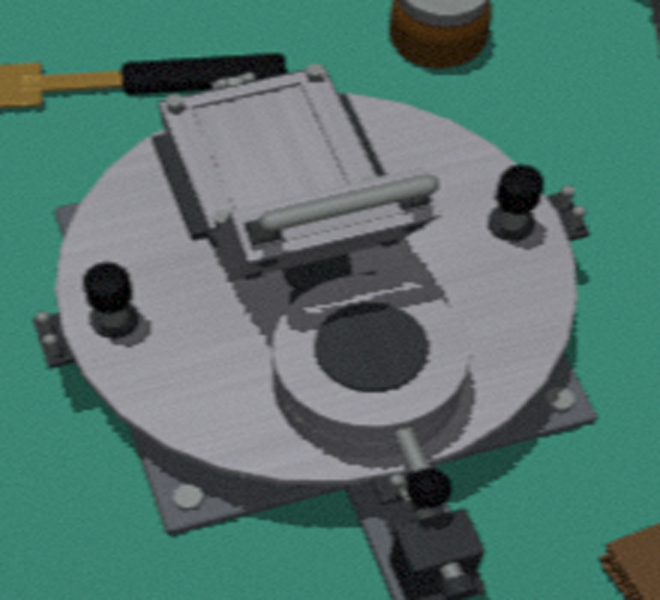

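Posts are at (519,180) and (108,279), the same as in the earlier in-stop picture. The lid is open and the mould is empty.

```bash
python3 - <<'E'
from h import *
print(env.job_done(), env.get_obs()['time'])
E
```

```text
the job is handed in; nothing more can be done
the job is handed in; nothing more can be done
```

I turned the rectangular mould to the pointer and opened its lid to about 1.9 rad. The pressed case half is now flat, flange down, in the free end of the tray, set down under light contact at 5–12 N. I handed the job in just after 38.2 s, with the gripper clear of everything.

**Last checks**
- **Table:** the dial is at about 1.62 rad against 1.613 expected, and the pins sit evenly either side of the pointer. The final picture shows the posts exactly where they were then, so the table is still in its stop.
- **Lid and mould:** the lid is leaning open on its own and the mould is empty.
- **Tray and bystanders:** the new half lies clear of the finished one. The finished half, jar and scraper look unmoved.

**What disagreed**
- **Stop force:** about 0.11 rad short of the stop, the dial would not move under steady pushes of 24–37 N at the posts, where about 9 N was described. I could not find out why. A harder push of more than 24 N (peak not recorded) moved it, using the rear post.
- **Overshoot:** that push carried the dial about 0.04–0.07 rad past the stop. I brought it back by the same post with about 7 N, and it stayed centred once released.

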